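# Put the battery charging rack to work

### The arm

A 6-joint arm with a two-finger parallel gripper is mounted at the origin on the work surface. World frame = base frame: x ahead of the robot, y to its left, z up, the work surface at z = 0. Lengths are in m, angles in degrees, forces in N, time in s.
With the tool pointing down it reaches from about 0.4 to 0.825 m from the base axis. Payload 7 kg.
Tool frame: the origin (TCP) lies between the finger pads; the fingertips stand 19 mm ahead of it and the grasp point (between the pads) is the TCP (r.finger_overhang is the distance from the TCP to the fingertips, in m); z points along the fingers, y is the direction in which the jaws open and shut (so a half turn about z gives the same grasp; the last joint's range is limited). The gripper opens to 88 mm and grips with 3 to 60 N. Pads are 19 mm wide; open, the fingers measure 130 mm over their backs; the gripper's body (78 mm by 193 mm) begins 47 mm behind the grasp point.
Start: joints at [84.288, 20.546, 0.682, 0, -70.136, -16.507], TCP at [0.255, 0.625, 0.217] pointing down, gripper open.
Joint ranges: [-176.03, 176.03], [-82.01, 121.73], [-58.28, 71.71], [-173.87, 95.51], [-174.79, -0.11], [-173.66, 173.66]. Speed limits (degrees/s): [136.94, 136.94, 172.46, 180, 180, 180].

### API

Orientations are given as [roll, pitch, yaw] about the fixed x, y, z axes, in that order (R = Rz(yaw) Ry(pitch) Rx(roll)).
In Python, from plant import r, optics gives the robot as it stands. The module is installed in compiled form; this text tells all that it offers.
- The arm moves only by the tool step_arm, never from a script. Its argument "increments" is a list of rows, each an object of numbers: "tx", "ty", "tz": the shift along the world's x, y, z in mm; "ax", "ay", "az": the turn, a rotation vector about the world's x, y, z in degrees; "claw": the gripper command: -1 is shut, 1 is fully open, values between are in proportion. In form: [{"tx": .., "ty": .., "tz": .., "ax": .., "ay": .., "az": .., "claw": ..}, ...]. A call has 1 to 12 rows; each row shifts and turns the commanded pose from where the row before left it; what a row does not reach is not made up. A row lasts 1/10 s, in which the tool goes at most 50 mm and 8.59 degrees, less where a joint would pass 70% of its speed; a pose out of reach is approached as far as the arm can. A call with a gripper value outside its range is refused whole. The fingers move at their own pace and stop on an object; "newtons" is the grip in N (left out, the last holds). Time passes only in rows, so rows that do not move let the fingers close. It gives the time, the measured TCP pose, the force and the opening at its end, in the units of the state.
- r.get_state(): the state, without advancing time (a new reading comes with each control period).
- optics.capture(name): name is "scene" or "top" or "wrist"; returns a dict with "image" (400x640x3 uint8, blue, green, red), "depth" (400x640 float32, m along the optical axis (not along the pixel's ray), 0 where there is no reading), "fx", "fy", "cx", "cy" (pixels), "R" (3x3) and "t" (3): a world point X has camera coordinates R X + t. Camera axes: x right, y down, z forward; pixel columns grow to the right and rows downward; lengths in m; the calibration is good to about 2 mm. A picture is of the moment at which its call begins.
- r.close_job(): hands the job in, once; it reports no verdict.
The state is a dict: "time_s": time; "joints": joint angles; "qd": joint speeds; "joint_torque": joint torques, N m; "tcp_pos": TCP position; "eef_rot": TCP orientation; "contact_force": force on the tool from outside, world axes, zero at the start; "moment": the same for the moment, N m; "gripper_width": finger opening in m.
Only numpy, scipy, OpenCV 4.12 (cv2) and the standard library are available. Lean on these libraries where they do the work, as an engineer would, in place of code of your own. Each camera call takes 0.05 s, during which the arm holds its last target. There are 200 camera calls.

### The job

Fit the loose selector knob fully home on the keyed shaft of the grey console, and put every orange battery pack on the bench fully down into an empty bay of the blue rack, feeling for the empty bays by pressing their shutters. Only when all that is done, turn the knob clockwise as far as it goes, from the white dot to the green one, to start charging. Do not tip over the screw tub.

Things in the scene. Friction and masses are not known exactly. Their poses are not given: they have to be found in the camera images.
- rack: Blue battery charging rack, fixed, 188 (x) x 220 (y) x 38 mm high; origin at the centre of its underside. Six pockets (bays) open upward in 2 rows along x (pitch 88 mm) by 3 columns along y (pitch 70 mm), each shut by a grey push-down shutter, its top 3 mm below the rim. In one or two bays a slim cell is already charging unseen underneath: feeling alone tells which are taken.
- console: Grey control box, fixed, 150 (x) x 140 (y) x 45 mm high; origin at the centre of its underside. A steel shaft stands upright in the middle of its top. On the top face a white dot (off) and a green dot (charge), 47 mm from the shaft axis at +0.65 and -0.65 rad from the box's x axis.
- shaft (a point): Point on the selector shaft's axis, on its 36 mm wide flange, 49 mm above the bench: the knob's underside rests here when fully home. The shaft, 16 mm thick, rises 27 mm above it with a coned tip (last 6 mm); a brass key on one side, 6 mm wide, reaching 15 mm from the axis, rises 16 mm above it. The point turns with the shaft: x along the key, z up.
- selector (a joint): Angle of the selector shaft, rad: 0 key at the white dot (off), growing clockwise seen from above to its stop at 1.3, key at the green dot (charge). Starts between 0 and 0.3. Turns stiffly (0.06 N m) and stays where it is left. The knob has up to 0.2 rad of play on the key either way.
- knob: Loose black knob, 64 mm high, origin at the centre of its underside, z up: 40 mm square hub 30 mm high, then a disc 60 mm across and 8 mm thick, then a grip bar 60 (x) x 16 (y) mm, 38 to 64 mm up. Bore from below 19 mm wide, 30 mm deep, with a 9 mm wide key notch running out along +x; a white line marks the +x half of the bar. Goes home only with the notch over the key.
- pack0: Loose orange battery pack, 70 (x) x 38 (y) x 48 mm high, 0.1 to 0.2 kg (3 or 4 are present); origin at the centre of its underside, z up. A notch in the middle of its +x end, 12 mm wide, 8 mm deep, full height, clears a bay's rib; two brass contacts on top mark that end. It goes in only with its x axis along the rack's. Loaded, it stands 23 mm above the rim.
- pack1: Loose orange battery pack, 70 (x) x 38 (y) x 48 mm high, 0.1 to 0.2 kg (3 or 4 are present); origin at the centre of its underside, z up. A notch in the middle of its +x end, 12 mm wide, 8 mm deep, full height, clears a bay's rib; two brass contacts on top mark that end. It goes in only with its x axis along the rack's. Loaded, it stands 23 mm above the rim.
- pack2: Loose orange battery pack, 70 (x) x 38 (y) x 48 mm high, 0.1 to 0.2 kg (3 or 4 are present); origin at the centre of its underside, z up. A notch in the middle of its +x end, 12 mm wide, 8 mm deep, full height, clears a bay's rib; two brass contacts on top mark that end. It goes in only with its x axis along the rack's. Loaded, it stands 23 mm above the rim.
- pack3: Loose orange battery pack, 70 (x) x 38 (y) x 48 mm high, 0.1 to 0.2 kg (3 or 4 are present); origin at the centre of its underside, z up. A notch in the middle of its +x end, 12 mm wide, 8 mm deep, full height, clears a bay's rib; two brass contacts on top mark that end. It goes in only with its x axis along the rack's. Loaded, it stands 23 mm above the rim.
- bay0 (a point): Floor centre of bay 0, 13 mm above the bench, 25 mm below the rim (rack frame x -44, y -70 mm; axes as the rack's). Bay 74 (x) x 42 (y) mm; a yellow rib 8 mm wide stands 7 mm in from its +x end, up to the rim. If empty, the shutter sinks 22 mm to here under 4 N and stays down; if taken, it stops within 3 mm.
- bay1 (a point): Floor centre of bay 1, 13 mm above the bench, 25 mm below the rim (rack frame x -44, y +0 mm; axes as the rack's). Bay 74 (x) x 42 (y) mm; a yellow rib 8 mm wide stands 7 mm in from its +x end, up to the rim. If empty, the shutter sinks 22 mm to here under 4 N and stays down; if taken, it stops within 3 mm.
- bay2 (a point): Floor centre of bay 2, 13 mm above the bench, 25 mm below the rim (rack frame x -44, y +70 mm; axes as the rack's). Bay 74 (x) x 42 (y) mm; a yellow rib 8 mm wide stands 7 mm in from its +x end, up to the rim. If empty, the shutter sinks 22 mm to here under 4 N and stays down; if taken, it stops within 3 mm.
- bay3 (a point): Floor centre of bay 3, 13 mm above the bench, 25 mm below the rim (rack frame x +44, y -70 mm; axes as the rack's). Bay 74 (x) x 42 (y) mm; a yellow rib 8 mm wide stands 7 mm in from its +x end, up to the rim. If empty, the shutter sinks 22 mm to here under 4 N and stays down; if taken, it stops within 3 mm.
- bay4 (a point): Floor centre of bay 4, 13 mm above the bench, 25 mm below the rim (rack frame x +44, y +0 mm; axes as the rack's). Bay 74 (x) x 42 (y) mm; a yellow rib 8 mm wide stands 7 mm in from its +x end, up to the rim. If empty, the shutter sinks 22 mm to here under 4 N and stays down; if taken, it stops within 3 mm.
- bay5 (a point): Floor centre of bay 5, 13 mm above the bench, 25 mm below the rim (rack frame x +44, y +70 mm; axes as the rack's). Bay 74 (x) x 42 (y) mm; a yellow rib 8 mm wide stands 7 mm in from its +x end, up to the rim. If empty, the shutter sinks 22 mm to here under 4 N and stays down; if taken, it stops within 3 mm.
- tub: White open plastic tub of brass screws, 62 mm wide, 42 mm high, loose; origin at the centre of its underside.

How it is judged:
By the outcome, as a careful person would: the job done as asked, in the order asked, and still so for the second after the job is handed in, with the robot touching nothing.
Of slim0, slim1, slim2, slim3, slim4, slim5 only 1 to 2 are there at a start; the rules pass over those that are not, and their reading is None.
Of pack0, pack1, pack2, pack3 only 3 to 4 are there at a start; the rules pass over those that are not, and their reading is None.
At some moment in a run one of pack0, pack1, pack2, pack3, knob may be knocked a few centimetres aside while the robot is not near it.
Once in a run the grip may slacken for a moment while it holds something.
It also fails if it takes over 210 s, if anything falls off the work surface, if the arm or the gripper's body presses on something with over 40 N, if the wrist force passes 120 N, or if a joint passes its speed limit or range.

## Working session

There is one attempt and no reset: what is moved stays moved. The work goes in short steps, Python scripts to look and compute and a tool call to move; the robot and the scene stay as the last step left them, time stands still between calls to the robot, and variables do not carry over. Pictures are saved under pics/ and viewed, about 12 in all and at most 16, crops included, and the job is handed in when it is done.

Besides the shell and the picture viewer there is one more tool, called after "Request:" in YAML: its name, and indented under it one key for each argument. step_arm: Moves the arm, as the interface text tells. Its arguments: {"type":"object","properties":{"increments":{"type":"array","items":{"type":"object","properties":{"tx":{"type":"number"},"ty":{"type":"number"},"tz":{"type":"number"},"ax":{"type":"number"},"ay":{"type":"number"},"az":{"type":"number"},"claw":{"type":"number"}}}},"newtons":{"type":"number"}},"required":["increments"]}

```bash
mkdir -p pics; python3 - <<'E'
from plant import r, optics
import cv2, numpy as np, pickle
for n in ("top","scene"):
    c=optics.capture(n); cv2.imwrite(f"pics/{n}0.png",c["image"]); pickle.dump(c,open(n+"0.pkl","wb"))
    print(n,c["fx"],c["cx"],c["cy"],np.round(c["R"],3).tolist(),np.round(c["t"],3), -c["R"].T@c["t"])
s=r.get_state();print(s)
E
```

```text
top 509.4423772251469 318.2847121193719 201.8682100568821 [[0.0, -1.0, 0.013], [-0.987, -0.002, -0.16], [0.16, -0.012, -0.987]] [-0.028  0.581  1.269] [ 0.37114882 -0.01048384  1.34617872]
scene 391.6035874403416 325.3951415632789 198.4243727193145 [[-0.039, 0.999, 0.001], [0.638, 0.026, -0.769], [-0.769, -0.029, -0.639]] [ 0.048 -0.314  1.461] [1.3257243  0.00277097 0.69164875]
{'time_s': 0.1, 'joints': array([ 8.42890051e+01,  2.05895074e+01,  6.40334342e-01, -1.79778564e-02,
       -7.01348543e+01, -1.65075734e+01]), 'qd': array([ 0.03185955, -0.08262391,  0.09816593,  0.04352713, -0.01947546,
        0.00259691]), 'joint_torque': array([-2.19889800e-03, -5.84165418e+01,  2.93750024e+01,  7.01559126e+00,
        1.01273943e-02, -5.47622926e-05]), 'tcp_pos': array([0.25509335, 0.62447239, 0.21580101]), 'eef_rot': array([ 1.79914633e+02, -7.67338605e-03, -2.22246839e+01]), 'contact_force': array([-0.16585835, -0.06026215, -0.71981611]), 'moment': array([ 0.00431533, -0.03343898,  0.00253434]), 'gripper_width': 0.08796833238243525}
```

View pics/top0.png

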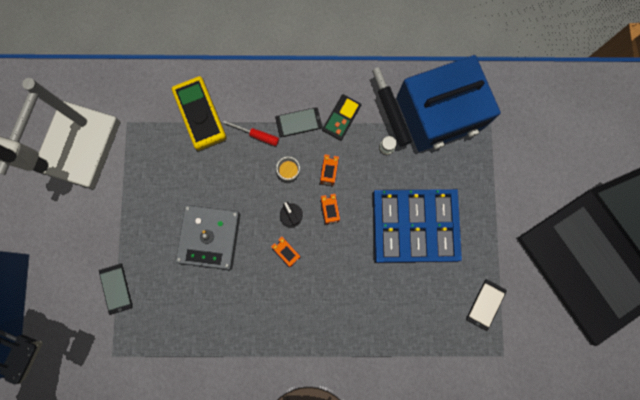

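View pics/scene0.png

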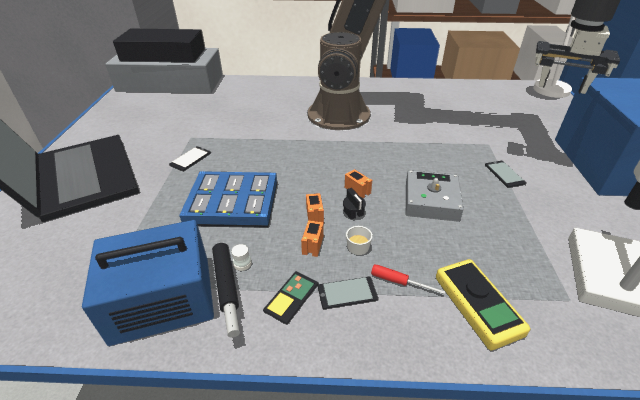

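```bash
cat > h.py <<'E'
import cv2, numpy as np
def w(c,u,v,z):
    "pixel -> world point on plane z"
    d=c["R"].T@np.array([(u-c["cx"])/c["fx"],(v-c["cy"])/c["fy"],1.]); o=-c["R"].T@c["t"]
    return o+d*(z-o[2])/d[2]
def px(c,X):
    p=c["R"]@np.array(X)+c["t"]; return c["fx"]*p[0]/p[2]+c["cx"],c["fy"]*p[1]/p[2]+c["cy"]
def blobs(c,lo,hi,z,amin=20):
    "colour blobs (HSV range): area, pixel centre, world centre at z, angle of long axis deg"
    m=cv2.inRange(cv2.cvtColor(c["image"],cv2.COLOR_BGR2HSV),lo,hi); out=[]
    for k in cv2.findContours(m,cv2.RETR_EXTERNAL,cv2.CHAIN_APPROX_NONE)[0]:
        a=cv2.contourArea(k)
        if a<amin: continue
        b=cv2.boxPoints(cv2.minAreaRect(k)); q=np.array([w(c,u,v,z)[:2] for u,v in b])
        e=[q[1]-q[0],q[2]-q[1]]; e.sort(key=np.linalg.norm)
        out.append((a,b.mean(0).round(1),q.mean(0).round(4),round(np.degrees(np.arctan2(e[1][1],e[1][0]))%180,1),[round(np.linalg.norm(x),3) for x in e]))
    return out
E
python3 - <<'E'
import pickle,cv2
from h import *
c=pickle.load(open("top0.pkl","rb"))
print("packs");[print(*b) for b in blobs(c,(5,170,120),(18,255,255),.048,60)]
print("blue");[print(*b) for b in blobs(c,(100,150,60),(125,255,255),.038,2000)]
I=c["image"]
a=cv2.resize(I[145:275,170:350],None,fx=4.4,fy=4.4,interpolation=cv2.INTER_CUBIC)
cv2.imwrite("pics/crop.png",a)
E
```

```text
packs
367.5 [285.4 251.4] [0.4537 0.0567] 43.2 [np.float64(0.038), np.float64(0.07)]
351.0 [330. 208.] [ 0.5654 -0.0571] 10.9 [np.float64(0.039), np.float64(0.07)]
327.5 [329.  168.2] [ 0.6703 -0.0547] 170.7 [np.float64(0.038), np.float64(0.071)]
blue
5872.0 [417.  225.5] [ 0.5225 -0.2827] 90.1 [np.float64(0.185), np.float64(0.226)]
5974.5 [319.4  96.6] [ 0.8713 -0.0368] 90.2 [np.float64(0.231), np.float64(1.744)]
```

View pics/crop.png

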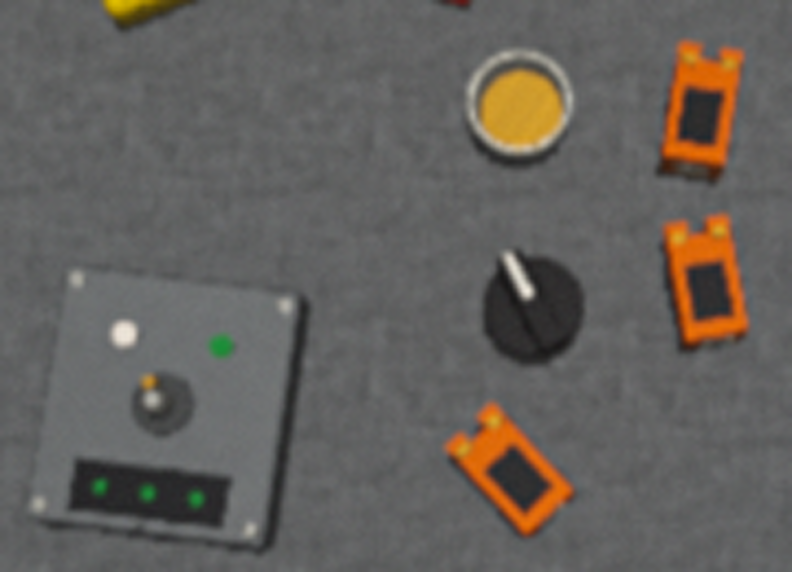

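Request:
step_arm:
  increments:
    - {"tx":20,"ty":-38,"tz":5,"az":1.85,"claw":-1}
    - {"tx":20,"ty":-38,"tz":5,"az":1.85}
    - {"tx":20,"ty":-38,"tz":5,"az":1.85}
    - {"tx":20,"ty":-38,"tz":5,"az":1.85}
    - {"tx":20,"ty":-38,"tz":5,"az":1.85}
    - {"tx":20,"ty":-38,"tz":5,"az":1.85}
    - {"tx":20,"ty":-38,"tz":5,"az":1.85}
    - {"tx":20,"ty":-38,"tz":5,"az":1.85}
    - {"tx":20,"ty":-38,"az":1.85}
    - {"tx":20,"ty":-38,"az":1.85}
    - {"tx":20,"ty":-38,"az":1.85}
    - {"tx":20,"ty":-38,"az":1.85}
  newtons: 20

```text
$.increments[0]: bad value
```

```bash
python3 - <<'E'
from plant import r, optics
import cv2, numpy as np, pickle
c=optics.capture("wrist"); cv2.imwrite("pics/w1.png",c["image"]); pickle.dump(c,open("w1.pkl","wb"))
print(c["fx"],c["cx"],c["cy"],np.round(c["R"],3).tolist(), -c["R"].T@c["t"])
s=r.get_state();print(s["tcp_pos"],s["eef_rot"],s["gripper_width"])
E
```

```text
318.88813127593727 321.6714212845137 196.52152342462128 [[-0.378, -0.926, 0.001], [-0.889, 0.364, 0.277], [-0.257, 0.104, -0.961]] [0.32466919 0.59656742 0.38301646]
[0.25515291 0.6245102  0.21594889] [ 1.79927279e+02 -8.97881277e-03 -2.22245496e+01] 0.08769990124747992
```

View pics/w1.png

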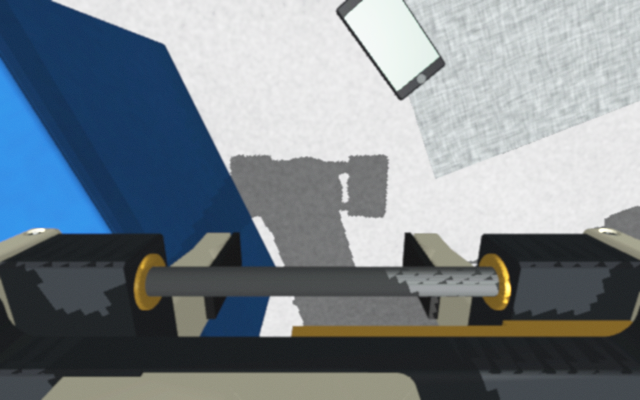

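Request:
step_arm:
  increments:
    - {"tx":20,"ty":-38,"tz":5,"ax":0,"ay":0,"az":1.85,"claw":-1}
    - {"tx":20,"ty":-38,"tz":5,"ax":0,"ay":0,"az":1.85,"claw":-1}
    - {"tx":20,"ty":-38,"tz":5,"ax":0,"ay":0,"az":1.85,"claw":-1}
    - {"tx":20,"ty":-38,"tz":5,"ax":0,"ay":0,"az":1.85,"claw":-1}
    - {"tx":20,"ty":-38,"tz":5,"ax":0,"ay":0,"az":1.85,"claw":-1}
    - {"tx":20,"ty":-38,"tz":5,"ax":0,"ay":0,"az":1.85,"claw":-1}
    - {"tx":20,"ty":-38,"tz":5,"ax":0,"ay":0,"az":1.85,"claw":-1}
    - {"tx":20,"ty":-38,"tz":5,"ax":0,"ay":0,"az":1.85,"claw":-1}
    - {"tx":20,"ty":-38,"tz":0,"ax":0,"ay":0,"az":1.85,"claw":-1}
    - {"tx":20,"ty":-38,"tz":0,"ax":0,"ay":0,"az":1.85,"claw":-1}
    - {"tx":20,"ty":-38,"tz":0,"ax":0,"ay":0,"az":1.85,"claw":-1}
    - {"tx":0,"ty":0,"tz":0,"ax":0,"ay":0,"az":0,"claw":-1}
  newtons: 20

```text
time_s: 1.35
tcp_pos: [0.4764, 0.2031, 0.2566]
eef_rot: [180.0, 0.0, -2.0]
contact_force: [-0.3, 0.0, -0.6]
gripper_width: 0.0016
```

```bash
python3 - <<'E'
from plant import r, optics
import cv2, numpy as np, pickle
c=optics.capture("wrist"); cv2.imwrite("pics/w2.png",c["image"]); pickle.dump(c,open("w2.pkl","wb"))
s=r.get_state();print(s["time_s"],s["tcp_pos"],s["eef_rot"],s["gripper_width"],-c["R"].T@c["t"])
E
```

```text
1.4 [0.47588591 0.20463586 0.25652326] [ 1.79983926e+02  1.60469110e-02 -2.08110296e+00] 0.0006497805288883474 [0.55145564 0.20078556 0.42375049]
```

View pics/w2.png

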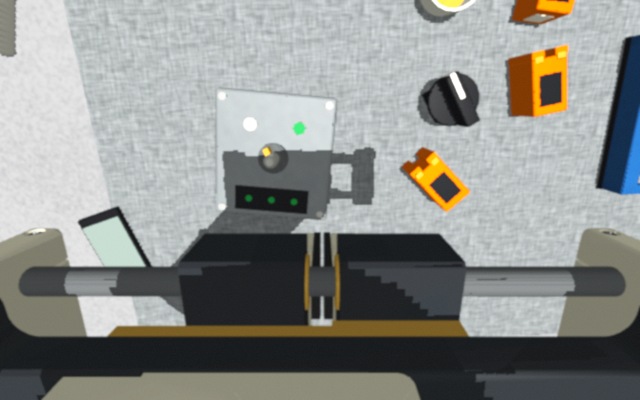

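```bash
cat >> h.py <<'E'
def cloud(c):
    d=c["depth"]; v,u=np.mgrid[:d.shape[0],:d.shape[1]]
    P=np.stack([(u-c["cx"])/c["fx"]*d,(v-c["cy"])/c["fy"]*d,d],-1)
    return (P-c["t"])@c["R"]
def rects(c,z0,z1,x0,x1,y0,y1,amin=15):
    "blobs of depth points in a world box -> world min-area rects"
    P=cloud(c); m=((P>[x0,y0,z0])&(P<[x1,y1,z1])).all(-1)&(c["depth"]>0)
    n,l=cv2.connectedComponents(m.astype(np.uint8)); out=[]
    for i in range(1,n):
        q=P[l==i]
        if len(q)<amin: continue
        (cx,cy),(a,b),_=rr=cv2.minAreaRect((q[:,:2]*1000).astype(np.float32)); bx=cv2.boxPoints(rr)
        e=sorted([bx[1]-bx[0],bx[2]-bx[1]],key=np.linalg.norm)
        out.append((len(q),round(cx,1),round(cy,1),"yaw",round(np.degrees(np.arctan2(e[1][1],e[1][0]))%180,1),"dim",round(min(a,b),1),round(max(a,b),1),"z",round(np.median(q[:,2])*1000,1)))
    return out
E
python3 - <<'E'
import pickle
from h import *
c=pickle.load(open("w2.pkl","rb"))
def cen(name,lo,hi,z,box,amin=4):
    for b in blobs(c,lo,hi,z,amin):
        if box[0]<b[1][0]<box[1] and box[2]<b[1][1]<box[3]: print(name,*b)
cen("green",(45,120,80),(85,255,255),.045,(280,320,110,140))
cen("white",(0,0,235),(180,40,255),.045,(235,262,110,138))
cen("line",(0,0,200),(180,60,255),.064,(440,480,65,110))
cen("key",(15,120,80),(32,255,255),.065,(250,290,135,175),2)
for b in blobs(c,(5,170,120),(18,255,255),.048,100): print("pack",*b)
print("bar",rects(c,.055,.070,.4,.75,-.03,.12)); print("disc",rects(c,.033,.043,.5,.65,-.02,.1))
print("packs",rects(c,.043,.052,.4,.75,-.1,.12,80))
print("consoletop",rects(c,.041,.0475,.4,.65,.13,.4,100)); print("flange",rects(c,.0475,.055,.45,.6,.2,.3,5)); print("shaft",rects(c,.070,.085,.45,.6,.2,.3,3))
E
```

```text
green 82.0 [299. 128.] [0.5262 0.2279] 88.0 [np.float64(0.011), np.float64(0.012)]
white 142.0 [249.5 123.5] [0.5333 0.285 ] 88.0 [np.float64(0.015), np.float64(0.015)]
line 156.5 [457.3  85.1] [0.5661 0.0552] 28.5 [np.float64(0.007), np.float64(0.03)]
line 24.0 [452.3  67.3] [0.5842 0.0621] 48.0 [np.float64(0.009), np.float64(0.01)]
key 43.5 [266.6 151.3] [0.5032 0.2643] 14.1 [np.float64(0.008), np.float64(0.009)]
pack 563.5 [445.  187.5] [0.4491 0.0541] 45.4 [np.float64(0.025), np.float64(0.036)]
pack 391.5 [435.1 178.3] [0.4605 0.0665] 44.3 [np.float64(0.038), np.float64(0.079)]
pack 720.5 [550.5  89. ] [ 0.5588 -0.0557] 9.8 [np.float64(0.025), np.float64(0.039)]
pack 1321.0 [522.2  85.2] [ 0.5634 -0.0236] 13.7 [np.float64(0.028), np.float64(0.068)]
pack 494.5 [541.5  10. ] [ 0.6385 -0.0334] 88.0 [np.float64(0.019), np.float64(0.059)]
bar [(963, 551.6, 48.0, 'yaw', np.float32(28.7), 'dim', 16.3, 60.8, 'z', np.float64(62.9))]
disc [(141, 646.4, 56.7, 'yaw', np.float32(90.0), 'dim', 7.0, 37.4, 'z', np.float64(40.7)), (298, 562.8, 27.2, 'yaw', np.float32(27.9), 'dim', 11.7, 45.1, 'z', np.float64(37.1)), (834, 546.9, 63.2, 'yaw', np.float32(18.9), 'dim', 27.1, 60.1, 'z', np.float64(37.1))]
packs [(482, 642.6, -47.1, 'yaw', np.float32(82.6), 'dim', 13.0, 38.4, 'z', np.float64(47.0)), (2284, 566.9, -54.0, 'yaw', np.float32(10.1), 'dim', 39.8, 70.0, 'z', np.float64(47.1)), (158, 549.2, 54.8, 'yaw', np.float32(19.6), 'dim', 9.4, 60.6, 'z', np.float64(47.6)), (1691, 455.4, 60.0, 'yaw', np.float32(43.1), 'dim', 38.1, 70.3, 'z', np.float64(47.1))]
consoletop [(13541, 492.7, 261.1, 'yaw', np.float32(173.0), 'dim', 139.6, 149.5, 'z', np.float64(44.1))]
flange [(375, 492.7, 260.9, 'yaw', np.float32(175.5), 'dim', 34.6, 35.6, 'z', np.float64(48.3))]
shaft [(129, 492.4, 261.2, 'yaw', np.float32(10.1), 'dim', 13.8, 14.4, 'z', np.float64(73.3))]
```

Request:
step_arm:
  increments:
    - {"tx":19,"ty":-39,"tz":-10,"ax":0,"ay":0,"az":7.7,"claw":0.1}
    - {"tx":19,"ty":-39,"tz":-10,"ax":0,"ay":0,"az":7.7,"claw":0.1}
    - {"tx":19,"ty":-39,"tz":-10,"ax":0,"ay":0,"az":7.7,"claw":0.1}
    - {"tx":19,"ty":-39,"tz":-10,"ax":0,"ay":0,"az":7.7,"claw":0.1}
    - {"tx":0,"ty":0,"tz":-40,"ax":0,"ay":0,"az":0,"claw":0.1}
    - {"tx":0,"ty":0,"tz":-40,"ax":0,"ay":0,"az":0,"claw":0.1}
    - {"tx":0,"ty":0,"tz":-30,"ax":0,"ay":0,"az":0,"claw":0.1}
    - {"tx":0,"ty":0,"tz":0,"ax":0,"ay":0,"az":0,"claw":0.1}
  newtons: 25

```text
time_s: 2.2
tcp_pos: [0.548, 0.0509, 0.1026]
eef_rot: [-179.9, 0.5, 28.8]
contact_force: [-0.8, -0.7, 0.5]
gripper_width: 0.0477
```

Request:
step_arm:
  increments:
    - {"tx":3,"ty":-2.5,"tz":-15,"ax":0,"ay":0,"az":0,"claw":0.1}
    - {"tx":0,"ty":0,"tz":-15,"ax":0,"ay":0,"az":0,"claw":0.1}
    - {"tx":0,"ty":0,"tz":-10,"ax":0,"ay":0,"az":0,"claw":0.1}
    - {"tx":0,"ty":0,"tz":0,"ax":0,"ay":0,"az":0,"claw":0.1}
    - {"tx":0,"ty":0,"tz":0,"ax":0,"ay":0,"az":0,"claw":-1}
    - {"tx":0,"ty":0,"tz":0,"ax":0,"ay":0,"az":0,"claw":-1}
    - {"tx":0,"ty":0,"tz":0,"ax":0,"ay":0,"az":0,"claw":-1}
    - {"tx":0,"ty":0,"tz":0,"ax":0,"ay":0,"az":0,"claw":-1}
  newtons: 25

```text
time_s: 3.0
tcp_pos: [0.5543, 0.0489, 0.0673]
eef_rot: [180.0, -0.1, 28.8]
contact_force: [-0.4, -0.3, -0.1]
gripper_width: 0.0216
```

Request:
step_arm:
  increments:
    - {"tx":0,"ty":0,"tz":0,"ax":0,"ay":0,"az":0,"claw":-1}
    - {"tx":0,"ty":0,"tz":0,"ax":0,"ay":0,"az":0,"claw":-1}
    - {"tx":0,"ty":0,"tz":0,"ax":0,"ay":0,"az":0,"claw":-1}

```text
time_s: 3.3
tcp_pos: [0.5541, 0.0488, 0.0668]
eef_rot: [180.0, -0.0, 28.8]
contact_force: [0.0, -1.0, -0.6]
gripper_width: 0.0019
```

```bash
python3 - <<'E'
from plant import r, optics
import cv2, numpy as np, pickle
from h import *
c=optics.capture("top"); 
cv2.imwrite("pics/t3.png",cv2.resize(c["image"][140:290,170:370],None,fx=4,fy=4))
s=r.get_state();print(s["time_s"],s["tcp_pos"],s["eef_rot"],s["gripper_width"],s["contact_force"])
E
```

```text
3.35 [0.55406772 0.04876824 0.06677837] [-1.79999911e+02  2.33180405e-04  2.88397670e+01] 0.0008795964637227775 [-0.87176455 -0.60771181 -0.01164529]
```

View pics/t3.png

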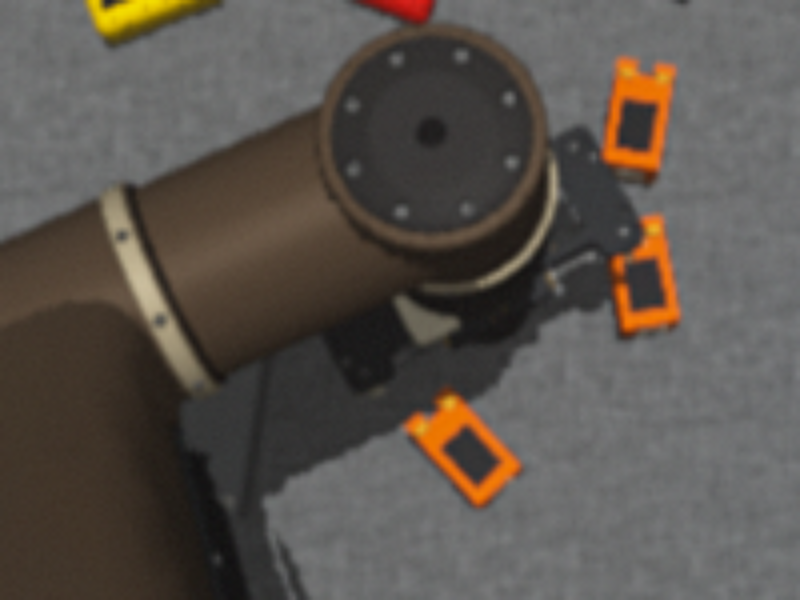

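Request:
step_arm:
  increments:
    - {"tx":0,"ty":0,"tz":45,"ax":0,"ay":0,"az":0,"claw":0.1}
    - {"tx":-15,"ty":-2,"tz":45,"ax":0,"ay":0,"az":-7,"claw":0.1}
    - {"tx":-40,"ty":-2,"tz":30,"ax":0,"ay":0,"az":-7,"claw":0.1}
    - {"tx":-40,"ty":-2,"tz":20,"ax":0,"ay":0,"az":-7,"claw":0.1}
    - {"tx":0,"ty":0,"tz":20,"ax":0,"ay":0,"az":-7,"claw":0.1}
    - {"tx":0,"ty":0,"tz":0,"ax":0,"ay":0,"az":0,"claw":0.1}

```text
time_s: 3.95
tcp_pos: [0.4599, 0.0432, 0.2303]
eef_rot: [-179.9, -0.4, 0.7]
contact_force: [1.3, 0.9, -0.1]
gripper_width: 0.0433
```

```bash
python3 - <<'E'
from plant import r, optics
import cv2, numpy as np, pickle
from h import *
c=optics.capture("wrist"); cv2.imwrite("pics/w4.png",c["image"]); pickle.dump(c,open("w4.pkl","wb"))
s=r.get_state();print(s["time_s"],s["tcp_pos"],s["eef_rot"],s["gripper_width"],s["contact_force"])
print("bar",rects(c,.055,.070,.4,.75,-.1,.14)); print("packs",rects(c,.044,.050,.4,.75,-.1,.12,80)); print("line",blobs(c,(0,0,200),(180,60,255),.064,50))
E
```

```text
4.0 [0.45963534 0.04321872 0.22851268] [-179.8957167    -0.21629859    0.89051862] 0.045661023445508375 [-0.21469518  0.26057686  0.48570026]
bar [(999, 551.8, 47.6, 'yaw', np.float32(28.6), 'dim', 15.8, 60.7, 'z', np.float64(63.1))]
packs [(2561, 567.0, -54.5, 'yaw', np.float32(10.2), 'dim', 38.5, 70.0, 'z', np.float64(47.3)), (1966, 455.1, 59.7, 'yaw', np.float32(43.2), 'dim', 38.3, 70.1, 'z', np.float64(47.1))]
line [(419.0, array([552.7, 313.1], dtype=float32), array([ 0.2968, -0.2376]), np.float64(179.2), [np.float64(0.021), np.float64(0.048)]), (2589.0, array([321.5, 310.5], dtype=float32), array([0.2966, 0.0422]), np.float64(90.8), [np.float64(0.038), np.float64(0.144)]), (571.5, array([ 91.1, 316.1], dtype=float32), array([0.2844, 0.3228]), np.float64(2.2), [np.float64(0.021), np.float64(0.058)]), (86.5, array([350.5, 181. ], dtype=float32), array([0.4575, 0.013 ]), np.float64(2.2), [np.float64(0.005), np.float64(0.031)]), (1660.5, array([605.4, 162.1], dtype=float32), array([ 0.4807, -0.2547]), np.float64(0.7), [np.float64(0.034), np.float64(0.064)]), (1668.0, array([544.3, 162. ], dtype=float32), array([ 0.4801, -0.1904]), np.float64(0.1), [np.float64(0.034), np.float64(0.063)]), (1814.5, array([624.6,  81.4], dtype=float32), array([ 0.5608, -0.2533]), np.float64(0.8), [np.float64(0.033), np.float64(0.061)]), (2031.5, array([559.9,  80.5], dtype=float32), array([ 0.5609, -0.1895]), np.float64(0.4), [np.float64(0.034), np.float64(0.062)]), (110318.5, array([319.5, 132.5], dtype=float32), array([0.4934, 0.0476]), np.float64(90.7), [np.float64(0.281), np.float64(0.592)])]
```

View pics/w4.png

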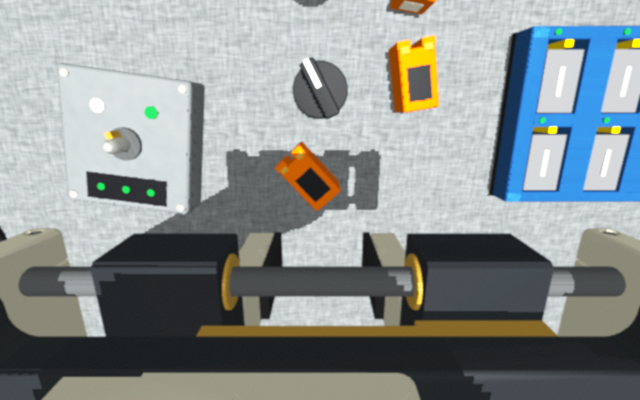

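```bash
python3 - <<'E'
from plant import r, optics
print(r.finger_overhang,[a for a in dir(r) if a[0]!='_'])
import pickle; from h import *
c=pickle.load(open("w4.pkl","rb"))
P=cloud(c)
print("tcp px",px(c,(.4596,.0432,.2285)),"tip px",px(c,(.4596,.0432,.2095)))
for u,v in((252,310),(395,310),(270,250),(370,250),(252,280),(240,330)): print(u,v,P[v,u].round(4))
E
```

```text
0.019 ['Unreachable', 'close_job', 'finger_overhang', 'get_state']
tcp px (np.float64(322.2906034313652), np.float64(241.2144407211012)) tip px (np.float64(322.31346709375913), np.float64(229.01623060602353))
252 310 [0.4625 0.0687 0.2976]
395 310 [0.4659 0.0178 0.3014]
270 250 [0.4695 0.0676 0.262 ]
370 250 [0.4701 0.0211 0.2618]
252 280 [0.4894 0.0622 0.3224]
240 330 [0.5339 0.044  0.3979]
```

```bash
python3 - <<'E'
import pickle; from h import *
c=pickle.load(open("w4.pkl","rb"))
P=cloud(c)
for v in range(230,262,3): print(v,[P[v,u].round(3).tolist() for u in (266,277,366,374)])
E
```

```text
230 [[0.374, 0.118, -0.002], [0.375, 0.103, -0.001], [0.376, -0.016, -0.0], [0.377, -0.027, 0.0]]
233 [[0.471, 0.072, 0.245], [0.47, 0.067, 0.241], [0.47, 0.02, 0.241], [0.472, 0.017, 0.245]]
236 [[0.471, 0.072, 0.248], [0.469, 0.067, 0.245], [0.47, 0.021, 0.245], [0.471, 0.017, 0.247]]
239 [[0.471, 0.071, 0.252], [0.469, 0.066, 0.248], [0.47, 0.021, 0.249], [0.471, 0.018, 0.252]]
242 [[0.47, 0.071, 0.255], [0.469, 0.066, 0.251], [0.47, 0.022, 0.252], [0.472, 0.018, 0.256]]
245 [[0.47, 0.07, 0.259], [0.469, 0.065, 0.255], [0.469, 0.022, 0.255], [0.47, 0.018, 0.256]]
248 [[0.469, 0.07, 0.259], [0.468, 0.065, 0.255], [0.468, 0.022, 0.254], [0.47, 0.019, 0.259]]
251 [[0.468, 0.07, 0.259], [0.466, 0.065, 0.255], [0.466, 0.022, 0.255], [0.47, 0.019, 0.263]]
254 [[0.469, 0.069, 0.265], [0.464, 0.065, 0.255], [0.466, 0.022, 0.257], [0.47, 0.02, 0.265]]
257 [[0.469, 0.068, 0.269], [0.463, 0.065, 0.257], [0.464, 0.022, 0.256], [0.47, 0.02, 0.269]]
260 [[0.469, 0.068, 0.272], [0.462, 0.065, 0.257], [0.462, 0.022, 0.256], [0.47, 0.021, 0.271]]
```

```bash
python3 - <<'E'
from plant import r, optics
from h import *
c=optics.capture("scene"); P=cloud(c)
m=((P>[.43,-.06,.12])&(P<[.52,.14,.40])).all(-1)&(c["depth"]>0)
q=P[m]; z=q[:,2]
for lo in np.arange(.19,.32,.01):
    k=q[(z>=lo)&(z<lo+.01)]
    if len(k): print(round(lo,3),len(k),"y",k[:,1].min().round(3),k[:,1].max().round(3),"x",k[:,0].min().round(3),k[:,0].max().round(3))
print(z.min(), r.get_state()["tcp_pos"])
E
```

```text
0.23 2 y 0.015 0.018 x 0.462 0.468
0.24 50 y 0.005 0.082 x 0.45 0.472
0.25 57 y 0.007 0.082 x 0.45 0.473
0.26 50 y 0.005 0.083 x 0.458 0.473
0.27 70 y 0.002 0.085 x 0.451 0.473
0.28 78 y -0.0 0.086 x 0.448 0.473
0.29 46 y -0.0 0.088 x 0.448 0.473
0.3 40 y -0.043 0.132 x 0.434 0.501
0.31 248 y -0.043 0.131 x 0.433 0.501
0.2393403950044626 [0.45924496 0.0430504  0.22721767]
```

```bash
python3 - <<'E'
import pickle; from h import *
c=pickle.load(open("scene0.pkl","rb")); P=cloud(c)
m=((P>[.15,.5,.12])&(P<[.36,.75,.40])).all(-1)&(c["depth"]>0); q=P[m];z=q[:,2]
print(np.sort(z)[:12].round(3))
for lo in np.arange(.19,.32,.01):
    k=q[(z>=lo)&(z<lo+.01)]
    if len(k): print(round(lo,3),len(k),k[:,:2].min(0).round(3),k[:,:2].max(0).round(3))
E
```

```text
[0.12  0.12  0.12  0.12  0.12  0.12  0.12  0.121 0.121 0.121 0.121 0.121]
0.19 134 [0.153 0.728] [0.359 0.734]
0.2 140 [0.153 0.728] [0.36  0.734]
0.21 258 [0.156 0.727] [0.36 0.75]
0.22 75 [0.194 0.568] [0.36 0.75]
0.23 53 [0.221 0.566] [0.29  0.678]
0.24 57 [0.228 0.566] [0.289 0.677]
0.25 59 [0.227 0.565] [0.291 0.68 ]
0.26 62 [0.238 0.564] [0.289 0.68 ]
0.27 72 [0.23  0.561] [0.292 0.682]
0.28 47 [0.227 0.548] [0.292 0.683]
0.29 87 [0.213 0.529] [0.326 0.692]
0.3 319 [0.221 0.53 ] [0.327 0.692]
0.31 256 [0.232 0.525] [0.329 0.699]
```

Request:
step_arm:
  increments:
    - {"tx":23,"ty":1,"tz":0,"ax":0,"ay":0,"az":7,"claw":0.1}
    - {"tx":23,"ty":1,"tz":0,"ax":0,"ay":0,"az":7,"claw":0.1}
    - {"tx":23,"ty":1,"tz":-20,"ax":0,"ay":0,"az":7,"claw":0.1}
    - {"tx":23.5,"ty":1.5,"tz":-45,"ax":0,"ay":0,"az":7,"claw":0.1}
    - {"tx":0,"ty":0,"tz":-45,"ax":0,"ay":0,"az":0,"claw":0.1}
    - {"tx":0,"ty":0,"tz":-40,"ax":0,"ay":0,"az":0,"claw":0.1}
    - {"tx":0,"ty":0,"tz":-25,"ax":0,"ay":0,"az":0,"claw":0.1}
    - {"tx":0,"ty":0,"tz":-15,"ax":0,"ay":0,"az":0,"claw":0.1}
    - {"tx":0,"ty":0,"tz":-6,"ax":0,"ay":0,"az":0,"claw":0.1}
    - {"tx":0,"ty":0,"tz":0,"ax":0,"ay":0,"az":0,"claw":-1}
    - {"tx":0,"ty":0,"tz":0,"ax":0,"ay":0,"az":0,"claw":-1}
    - {"tx":0,"ty":0,"tz":0,"ax":0,"ay":0,"az":0,"claw":-1}
  newtons: 25

```text
time_s: 5.25
tcp_pos: [0.5516, 0.0474, 0.0316]
eef_rot: [180.0, -0.0, 28.9]
contact_force: [-0.5, 0.2, -0.6]
gripper_width: 0.0295
```

Request:
step_arm:
  increments:
    - {"tx":0,"ty":0,"tz":0,"ax":0,"ay":0,"az":0,"claw":-1}
    - {"tx":0,"ty":0,"tz":0,"ax":0,"ay":0,"az":0,"claw":-1}
    - {"tx":0,"ty":0,"tz":0,"ax":0,"ay":0,"az":0,"claw":-1}
    - {"tx":0,"ty":0,"tz":40,"ax":0,"ay":0,"az":0,"claw":-1}
    - {"tx":0,"ty":0,"tz":40,"ax":0,"ay":0,"az":0,"claw":-1}
    - {"tx":0,"ty":0,"tz":30,"ax":0,"ay":0,"az":0,"claw":-1}
    - {"tx":0,"ty":0,"tz":0,"ax":0,"ay":0,"az":0,"claw":-1}
  newtons: 30

```text
time_s: 5.95
tcp_pos: [0.5539, 0.0481, 0.1463]
eef_rot: [179.9, -0.5, 28.9]
contact_force: [0.9, 0.5, -1.0]
gripper_width: 0.0158
```

Request:
step_arm:
  increments:
    - {"tx":-9.9,"ty":35.6,"tz":0,"ax":0,"ay":0,"az":-2,"claw":-1}
    - {"tx":-9.9,"ty":35.6,"tz":0,"ax":0,"ay":0,"az":-2,"claw":-1}
    - {"tx":-9.9,"ty":35.6,"tz":0,"ax":0,"ay":0,"az":-2,"claw":-1}
    - {"tx":-9.9,"ty":35.6,"tz":0,"ax":0,"ay":0,"az":-2,"claw":-1}
    - {"tx":-9.9,"ty":35.6,"tz":0,"ax":0,"ay":0,"az":-2,"claw":-1}
    - {"tx":-9.5,"ty":35.5,"tz":0,"ax":0,"ay":0,"az":-2,"claw":-1}
    - {"tx":0,"ty":0,"tz":0,"ax":0,"ay":0,"az":0,"claw":-1}
    - {"tx":0,"ty":0,"tz":0,"ax":0,"ay":0,"az":0,"claw":-1}
    - {"tx":0,"ty":0,"tz":0,"ax":0,"ay":0,"az":0,"claw":-1}

```text
time_s: 6.85
tcp_pos: [0.4919, 0.26, 0.1409]
eef_rot: [180.0, 0.1, 16.8]
contact_force: [-0.2, -0.3, -0.8]
gripper_width: 0.0159
```

```bash
python3 - <<'E'
from plant import r, optics
from h import *
c=optics.capture("scene"); P=cloud(c)
s=r.get_state();print(s["tcp_pos"],s["eef_rot"],s["gripper_width"])
for z0 in np.arange(.06,.16,.01):
    m=((P>[.42,.2,z0])&(P<[.58,.33,z0+.01])).all(-1)&(c["depth"]>0); k=P[m]
    if len(k): print(round(z0,3),len(k),k[:,:2].min(0).round(4),k[:,:2].max(0).round(4),((k.min(0)+k.max(0))/2)[1].round(4))
I=c["image"];u,v=map(int,px(c,(.49,.26,.1)));cv2.imwrite("pics/s5.png",cv2.resize(I[v-60:v+60,u-80:u+80],None,fx=4,fy=4))
E
```

```text
[0.49211068 0.25980959 0.14103687] [1.79979408e+02 4.63227181e-02 1.68079637e+01] 0.01592820176202389
0.06 24 [0.4855 0.2534] [0.506  0.2696] 0.2615
0.07 21 [0.4875 0.2534] [0.4993 0.2679] 0.2607
0.1 10 [0.4869 0.2386] [0.5142 0.2841] 0.2613
0.11 73 [0.476  0.2354] [0.5171 0.2846] 0.26
0.12 63 [0.4812 0.2365] [0.5153 0.2826] 0.2596
0.13 34 [0.4963 0.2354] [0.5173 0.2839] 0.2597
0.14 129 [0.4763 0.2313] [0.523  0.2887] 0.26
0.15 63 [0.4883 0.2348] [0.5227 0.2864] 0.2606
```

View pics/s5.png

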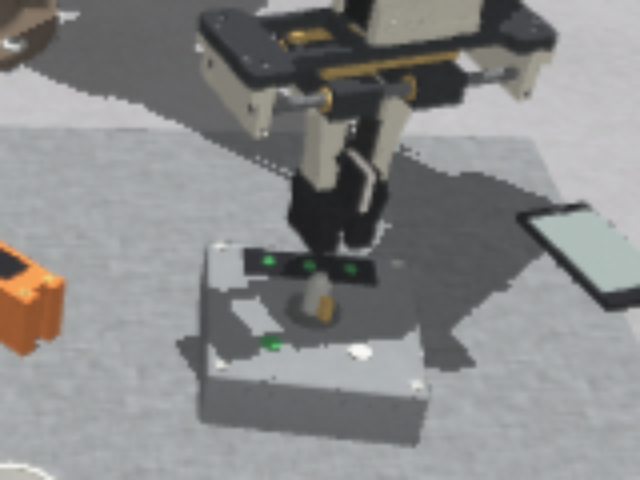

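Request:
step_arm:
  increments:
    - {"tx":0.3,"ty":1,"tz":-15,"ax":0,"ay":0,"az":0,"claw":-1}
    - {"tx":0,"ty":0,"tz":-15,"ax":0,"ay":0,"az":0,"claw":-1}
    - {"tx":0,"ty":0,"tz":-6,"ax":0,"ay":0,"az":0,"claw":-1}
    - {"tx":0,"ty":0,"tz":-6,"ax":0,"ay":0,"az":0,"claw":-1}
    - {"tx":0,"ty":0,"tz":-5,"ax":0,"ay":0,"az":0,"claw":-1}
    - {"tx":0,"ty":0,"tz":-4,"ax":0,"ay":0,"az":0,"claw":-1}
    - {"tx":0,"ty":0,"tz":-3,"ax":0,"ay":0,"az":0,"claw":-1}
    - {"tx":0,"ty":0,"tz":0,"ax":0,"ay":0,"az":0,"claw":-1}

```text
time_s: 7.7
tcp_pos: [0.4924, 0.2617, 0.0872]
eef_rot: [180.0, 0.0, 16.8]
contact_force: [-0.0, 0.7, -0.7]
gripper_width: 0.0158
```

Request:
step_arm:
  increments:
    - {"tx":0,"ty":0,"tz":-4,"ax":0,"ay":0,"az":0,"claw":-1}
    - {"tx":0,"ty":0,"tz":-3,"ax":0,"ay":0,"az":0,"claw":-1}
    - {"tx":0,"ty":0,"tz":-2,"ax":0,"ay":0,"az":0,"claw":-1}
    - {"tx":0,"ty":0,"tz":0,"ax":0,"ay":0,"az":0,"claw":-1}

```text
time_s: 8.1
tcp_pos: [0.4932, 0.2621, 0.0805]
eef_rot: [180.0, -0.1, 16.9]
contact_force: [-5.1, -2.5, 15.6]
gripper_width: 0.0157
```

Request:
step_arm:
  increments:
    - {"tx":0,"ty":0,"tz":1,"ax":0,"ay":0,"az":0,"claw":0.1}
    - {"tx":0,"ty":0,"tz":0,"ax":0,"ay":0,"az":0,"claw":0.1}
    - {"tx":0,"ty":0,"tz":0,"ax":0,"ay":0,"az":0,"claw":0.1}
    - {"tx":0,"ty":0,"tz":20,"ax":0,"ay":0,"az":0,"claw":0.1}
    - {"tx":0,"ty":0,"tz":45,"ax":0,"ay":0,"az":0,"claw":0.1}
    - {"tx":0,"ty":0,"tz":45,"ax":0,"ay":0,"az":0,"claw":0.1}
    - {"tx":0,"ty":0,"tz":45,"ax":0,"ay":0,"az":0,"claw":0.1}

```text
time_s: 8.8
tcp_pos: [0.4923, 0.2615, 0.2358]
eef_rot: [180.0, 0.0, 16.8]
contact_force: [1.1, 0.1, -0.9]
gripper_width: 0.0478
```

Request:
step_arm:
  increments:
    - {"tx":-7,"ty":-46,"tz":0,"ax":0,"ay":0,"az":-1.7,"claw":-1}
    - {"tx":-7,"ty":-46,"tz":0,"ax":0,"ay":0,"az":-1.7,"claw":-1}
    - {"tx":-7,"ty":-46,"tz":0,"ax":0,"ay":0,"az":-1.7,"claw":-1}
    - {"tx":-7,"ty":-46,"tz":0,"ax":0,"ay":0,"az":-1.7,"claw":-1}
    - {"tx":-7,"ty":-46,"tz":0,"ax":0,"ay":0,"az":-1.7,"claw":-1}
    - {"tx":-7,"ty":-46,"tz":0,"ax":0,"ay":0,"az":-1.7,"claw":-1}
    - {"tx":-7,"ty":-46,"tz":0,"ax":0,"ay":0,"az":-1.7,"claw":-1}
    - {"tx":-7,"ty":-46,"tz":0,"ax":0,"ay":0,"az":-1.7,"claw":-1}
    - {"tx":-7,"ty":-46,"tz":0,"ax":0,"ay":0,"az":-1.7,"claw":-1}
    - {"tx":-7,"ty":-46,"tz":0,"ax":0,"ay":0,"az":-1.7,"claw":-1}
    - {"tx":0,"ty":0,"tz":0,"ax":0,"ay":0,"az":0,"claw":-1}
    - {"tx":0,"ty":0,"tz":0,"ax":0,"ay":0,"az":0,"claw":-1}

```text
time_s: 10.0
tcp_pos: [0.4219, -0.1993, 0.234]
eef_rot: [-180.0, 0.0, -0.3]
contact_force: [-0.9, 0.2, -1.1]
gripper_width: 0.0002
```

```bash
python3 - <<'E'
from plant import r, optics
from h import *
s=r.get_state();print(s["time_s"],s["tcp_pos"],s["eef_rot"],s["gripper_width"])
c=optics.capture("top"); print("knob(top)",rects(c,.085,.125,.42,.58,.2,.33,3)); print("disc(top)",rects(c,.080,.093,.42,.58,.2,.33,3))
c=optics.capture("scene"); print("knob(scene)",rects(c,.105,.125,.42,.58,.2,.33,3))
c=optics.capture("wrist")
print("rim",rects(c,.0355,.041,.38,.68,-.45,-.1,100))
print("shutters");[print(*b) for b in rects(c,.028,.0352,.38,.68,-.45,-.1,100)]
print("ribs");[print(*b[1:]) for b in blobs(c,(18,150,120),(35,255,255),.038,15)]
E
```

```text
10.0 [ 0.42192341 -0.19934339  0.233981  ] [-1.79991269e+02  4.94057452e-02 -3.43092324e-01] 0.00022574432367480788
knob(top) [(397, 492.5, 258.7, 'yaw', np.float32(52.1), 'dim', 56.4, 58.3, 'z', np.float64(93.7))]
disc(top) [(169, 497.8, 240.9, 'yaw', np.float32(17.2), 'dim', 23.6, 55.2, 'z', np.float64(86.5)), (107, 486.3, 278.3, 'yaw', np.float32(18.4), 'dim', 16.0, 52.1, 'z', np.float64(85.9))]
knob(scene) [(122, 492.3, 261.9, 'yaw', np.float32(17.8), 'dim', 17.1, 62.0, 'z', np.float64(112.1))]
rim [(16765, 515.8, -280.5, 'yaw', np.float32(90.8), 'dim', 170.6, 219.7, 'z', np.float64(37.0))]
shutters
2156 565.6 -209.8 yaw 1.2 dim 37.8 70.4 z 34.1
2338 566.5 -280.9 yaw 0.7 dim 40.7 69.1 z 34.1
2386 565.7 -351.5 yaw 0.8 dim 42.3 70.3 z 34.1
2067 480.8 -351.6 yaw 0.4 dim 43.3 74.2 z 33.9
1992 479.9 -281.5 yaw 1.3 dim 42.7 73.5 z 33.9
1877 474.2 -212.2 yaw 179.8 dim 42.5 65.1 z 34.0
ribs
[286. 328.] [ 0.2087 -0.1488] 89.9 [np.float64(0.022), np.float64(0.476)]
[335.3 282. ] [ 0.2775 -0.2145] 1.8 [np.float64(0.005), np.float64(0.075)]
[307.8 281.5] [ 0.2783 -0.1792] 177.9 [np.float64(0.005), np.float64(0.077)]
[ 88.8 142.9] [0.4561 0.0657] 47.0 [np.float64(0.038), np.float64(0.068)]
[333.5  91. ] [ 0.5117 -0.2104] 89.9 [np.float64(0.006), np.float64(0.01)]
[396.5  90. ] [ 0.5126 -0.2786] 89.9 [np.float64(0.006), np.float64(0.014)]
[459.   88.5] [ 0.514 -0.346] 89.9 [np.float64(0.007), np.float64(0.019)]
[400.5   1. ] [ 0.5977 -0.2773] 89.8 [np.float64(0.002), np.float64(0.013)]
[333.5   2. ] [ 0.597  -0.2098] 89.8 [np.float64(0.004), np.float64(0.009)]
[180.1  32.4] [ 0.5686 -0.0517] 13.0 [np.float64(0.037), np.float64(0.072)]
```

Request:
step_arm:
  increments:
    - {"tx":28.7,"ty":-6.1,"tz":-30,"ax":0,"ay":0,"az":0.6,"claw":-1}
    - {"tx":28.7,"ty":-6.1,"tz":-30,"ax":0,"ay":0,"az":0.6,"claw":-1}
    - {"tx":0,"ty":0,"tz":-45,"ax":0,"ay":0,"az":0,"claw":-1}
    - {"tx":0,"ty":0,"tz":-45,"ax":0,"ay":0,"az":0,"claw":-1}
    - {"tx":0,"ty":0,"tz":-30,"ax":0,"ay":0,"az":0,"claw":-1}
    - {"tx":0,"ty":0,"tz":-16,"ax":0,"ay":0,"az":0,"claw":-1}
    - {"tx":0,"ty":0,"tz":-9,"ax":0,"ay":0,"az":0,"claw":-1}
    - {"tx":0,"ty":0,"tz":-6,"ax":0,"ay":0,"az":0,"claw":-1}
    - {"tx":0,"ty":0,"tz":-6,"ax":0,"ay":0,"az":0,"claw":-1}
    - {"tx":0,"ty":0,"tz":0,"ax":0,"ay":0,"az":0,"claw":-1}
    - {"tx":0,"ty":0,"tz":0,"ax":0,"ay":0,"az":0,"claw":-1}

```text
time_s: 11.25
tcp_pos: [0.4806, -0.2104, 0.0181]
eef_rot: [180.0, -0.1, 1.1]
contact_force: [-0.1, 0.5, 0.2]
gripper_width: 0.0002
```

Request:
step_arm:
  increments:
    - {"tx":0,"ty":0,"tz":-6,"ax":0,"ay":0,"az":0,"claw":-1}
    - {"tx":0,"ty":0,"tz":-5,"ax":0,"ay":0,"az":0,"claw":-1}
    - {"tx":0,"ty":0,"tz":0,"ax":0,"ay":0,"az":0,"claw":-1}
    - {"tx":0,"ty":0,"tz":0,"ax":0,"ay":0,"az":0,"claw":-1}

```text
time_s: 11.65
tcp_pos: [0.4794, -0.2104, 0.0061]
eef_rot: [-180.0, 0.1, 1.0]
contact_force: [0.3, 0.3, 0.0]
gripper_width: 0.0
```

Request:
step_arm:
  increments:
    - {"tx":0,"ty":0,"tz":-5,"ax":0,"ay":0,"az":0,"claw":-1}
    - {"tx":0,"ty":0,"tz":-3,"ax":0,"ay":0,"az":0,"claw":-1}
    - {"tx":0,"ty":0,"tz":0,"ax":0,"ay":0,"az":0,"claw":-1}
    - {"tx":0,"ty":0,"tz":0,"ax":0,"ay":0,"az":0,"claw":-1}

```text
time_s: 12.05
tcp_pos: [0.4799, -0.2106, 0.0028]
eef_rot: [179.9, -0.1, 1.1]
contact_force: [-16.3, 10.3, 56.9]
gripper_width: 0.0006
```

```bash
python3 - <<'E'
from plant import r, optics
from h import *
s=r.get_state();print(s["time_s"],s["tcp_pos"],s["contact_force"],s["moment"])
c=optics.capture("wrist");[print(*b) for b in rects(c,.005,.0352,.38,.68,-.45,-.1,60)]
c=optics.capture("scene");P=cloud(c)
m=((P>[.43,-.26,.0])&(P<[.53,-.16,.40])).all(-1)&(c["depth"]>0);q=P[m]
for lo in np.arange(0,.1,.01):
    k=q[(q[:,2]>=lo)&(q[:,2]<lo+.01)]
    if len(k): print(round(lo,3),len(k),k.min(0).round(3),k.max(0).round(3))
E
```

```text
12.05 [ 0.47988341 -0.21059058  0.00278209] [-16.25512571  10.27997108  56.94148417] [ 3.87803576e+00  6.25339968e+00 -1.19018473e-03]
16370 563.2 -209.9 yaw 0.7 dim 43.0 66.8 z 34.0
16215 563.0 -281.0 yaw 0.9 dim 43.1 64.3 z 34.1
2114 554.6 -333.4 yaw 18.8 dim 17.0 53.7 z 34.1
3541 492.7 -210.9 yaw 0.6 dim 42.6 46.0 z 11.9
5059 499.4 -282.3 yaw 90.6 dim 34.9 41.4 z 33.8
1293 508.5 -348.0 yaw 77.1 dim 16.3 30.8 z 33.4
173 443.7 -209.7 yaw 29.5 dim 8.9 10.5 z 22.0
1916 455.2 -290.8 yaw 90.0 dim 25.4 25.7 z 33.9
0.0 71 [ 0.43  -0.232  0.   ] [ 0.53  -0.161  0.01 ]
0.01 31 [ 0.438 -0.233  0.012] [ 0.529 -0.17   0.02 ]
0.02 63 [ 0.433 -0.233  0.02 ] [ 0.527 -0.17   0.03 ]
0.03 418 [ 0.432 -0.26   0.03 ] [ 0.53 -0.17  0.04]
0.04 59 [ 0.45  -0.259  0.04 ] [ 0.528 -0.177  0.05 ]
0.05 46 [ 0.484 -0.23   0.051] [ 0.494 -0.189  0.059]
0.06 21 [ 0.485 -0.229  0.06 ] [ 0.492 -0.188  0.068]
0.07 5 [ 0.471 -0.217  0.071] [ 0.49  -0.176  0.079]
0.08 60 [ 0.47  -0.242  0.08 ] [ 0.52  -0.162  0.09 ]
0.09 139 [ 0.449 -0.26   0.09 ] [ 0.521 -0.161  0.1  ]
```

Request:
step_arm:
  increments:
    - {"tx":0,"ty":0,"tz":25,"ax":0,"ay":0,"az":0,"claw":-1}
    - {"tx":0,"ty":0,"tz":25,"ax":0,"ay":0,"az":0,"claw":-1}
    - {"tx":0,"ty":-35,"tz":0,"ax":0,"ay":0,"az":0,"claw":-1}
    - {"tx":0.5,"ty":-36,"tz":0,"ax":0,"ay":0,"az":0,"claw":-1}
    - {"tx":0,"ty":0,"tz":-12,"ax":0,"ay":0,"az":0,"claw":-1}
    - {"tx":0,"ty":0,"tz":-8,"ax":0,"ay":0,"az":0,"claw":-1}
    - {"tx":0,"ty":0,"tz":-6,"ax":0,"ay":0,"az":0,"claw":-1}
    - {"tx":0,"ty":0,"tz":-6,"ax":0,"ay":0,"az":0,"claw":-1}
    - {"tx":0,"ty":0,"tz":0,"ax":0,"ay":0,"az":0,"claw":-1}
    - {"tx":0,"ty":0,"tz":0,"ax":0,"ay":0,"az":0,"claw":-1}

```text
time_s: 13.15
tcp_pos: [0.4806, -0.2808, 0.0163]
eef_rot: [-180.0, 0.0, 1.1]
contact_force: [0.3, 0.6, 0.9]
gripper_width: 0.0006
```

Request:
step_arm:
  increments:
    - {"tx":0,"ty":0,"tz":-7,"ax":0,"ay":0,"az":0,"claw":-1}
    - {"tx":0,"ty":0,"tz":-8,"ax":0,"ay":0,"az":0,"claw":-1}
    - {"tx":0,"ty":0,"tz":0,"ax":0,"ay":0,"az":0,"claw":-1}
    - {"tx":0,"ty":0,"tz":24,"ax":0,"ay":0,"az":0,"claw":-1}
    - {"tx":0,"ty":0,"tz":24,"ax":0,"ay":0,"az":0,"claw":-1}
    - {"tx":0.5,"ty":-35,"tz":0,"ax":0,"ay":0,"az":0,"claw":-1}
    - {"tx":0.5,"ty":-35,"tz":0,"ax":0,"ay":0,"az":0,"claw":-1}
    - {"tx":0,"ty":0,"tz":-14,"ax":0,"ay":0,"az":0,"claw":-1}
    - {"tx":0,"ty":0,"tz":-10,"ax":0,"ay":0,"az":0,"claw":-1}
    - {"tx":0,"ty":0,"tz":-8,"ax":0,"ay":0,"az":0,"claw":-1}
    - {"tx":0,"ty":0,"tz":0,"ax":0,"ay":0,"az":0,"claw":-1}

```text
time_s: 14.25
tcp_pos: [0.481, -0.3517, 0.023]
eef_rot: [179.8, 0.0, 1.2]
contact_force: [-18.5, 8.3, 57.1]
gripper_width: 0.0002
```

Request:
step_arm:
  increments:
    - {"tx":0,"ty":0,"tz":16,"ax":0,"ay":0,"az":0,"claw":-1}
    - {"tx":0,"ty":0,"tz":16,"ax":0,"ay":0,"az":0,"claw":-1}
    - {"tx":44,"ty":0.6,"tz":0,"ax":0,"ay":0,"az":0,"claw":-1}
    - {"tx":43.5,"ty":0.6,"tz":0,"ax":0,"ay":0,"az":0,"claw":-1}
    - {"tx":0,"ty":0,"tz":-12,"ax":0,"ay":0,"az":0,"claw":-1}
    - {"tx":0,"ty":0,"tz":-10,"ax":0,"ay":0,"az":0,"claw":-1}
    - {"tx":0,"ty":0,"tz":-7,"ax":0,"ay":0,"az":0,"claw":-1}
    - {"tx":0,"ty":0,"tz":0,"ax":0,"ay":0,"az":0,"claw":-1}
    - {"tx":0,"ty":0,"tz":0,"ax":0,"ay":0,"az":0,"claw":-1}

```text
time_s: 15.15
tcp_pos: [0.5678, -0.3501, 0.0202]
eef_rot: [-180.0, 0.1, 1.0]
contact_force: [-0.6, 0.2, -0.3]
gripper_width: 0.0004
```

Request:
step_arm:
  increments:
    - {"tx":0,"ty":0,"tz":-5,"ax":0,"ay":0,"az":0,"claw":-1}
    - {"tx":0,"ty":0,"tz":0,"ax":0,"ay":0,"az":0,"claw":-1}

```text
time_s: 15.35
tcp_pos: [0.5687, -0.3504, 0.0155]
eef_rot: [180.0, -0.0, 1.0]
contact_force: [0.5, -0.7, -0.1]
gripper_width: 0.0004
```

Request:
step_arm:
  increments:
    - {"tx":0,"ty":0,"tz":-7,"ax":0,"ay":0,"az":0,"claw":-1}
    - {"tx":0,"ty":0,"tz":-7,"ax":0,"ay":0,"az":0,"claw":-1}
    - {"tx":0,"ty":0,"tz":0,"ax":0,"ay":0,"az":0,"claw":-1}
    - {"tx":0,"ty":0,"tz":40,"ax":0,"ay":0,"az":0,"claw":-1}
    - {"tx":0,"ty":0,"tz":46,"ax":0,"ay":0,"az":0,"claw":0.4}
    - {"tx":-6,"ty":41,"tz":24,"ax":0,"ay":0,"az":0,"claw":0.4}
    - {"tx":-6,"ty":41,"tz":24,"ax":0,"ay":0,"az":0,"claw":0.4}
    - {"tx":-6,"ty":41,"tz":24,"ax":0,"ay":0,"az":0,"claw":0.4}
    - {"tx":-6,"ty":41,"tz":24,"ax":0,"ay":0,"az":0,"claw":0.4}
    - {"tx":-6,"ty":41,"tz":24,"ax":0,"ay":0,"az":0,"claw":0.4}
    - {"tx":-6,"ty":41,"tz":24,"ax":0,"ay":0,"az":0,"claw":0.4}
    - {"tx":-3,"ty":44,"tz":0,"ax":0,"ay":0,"az":0,"claw":0.4}

```text
time_s: 16.55
tcp_pos: [0.531, -0.0587, 0.2345]
eef_rot: [-180.0, -0.3, 1.0]
contact_force: [1.9, 1.4, 1.2]
gripper_width: 0.0577
```

Request:
step_arm:
  increments:
    - {"tx":0,"ty":0,"tz":0,"ax":0,"ay":0,"az":0,"claw":0.4}
    - {"tx":0,"ty":0,"tz":0,"ax":0,"ay":0,"az":0,"claw":0.4}

```text
time_s: 16.75
tcp_pos: [0.5297, -0.059, 0.2311]
eef_rot: [-180.0, 0.0, 1.2]
contact_force: [0.1, -0.8, -1.1]
gripper_width: 0.0607
```

```bash
cat > look.py <<'E'
from plant import r, optics
from h import *
s=r.get_state();print(s["time_s"],s["tcp_pos"].round(4),s["eef_rot"].round(1),s["gripper_width"],s["contact_force"].round(1))
c=optics.capture("wrist");cv2.imwrite("pics/last.png",c["image"])
print("packs on bench");[print(*b) for b in rects(c,.042,.051,.35,.80,-.16,.2,150)]
E
python3 look.py; python3 - <<'E'
from h import *; from plant import optics
c=optics.capture("wrist")
print("rack shutters");[print(*b) for b in rects(c,.006,.0352,.38,.68,-.45,-.1,150)]
c=optics.capture("scene"); cv2.imwrite("pics/s6.png",c["image"])
for b in blobs(c,(5,170,120),(18,255,255),.024,40): print(*b[:3])
E
```

```text
16.75 [ 0.5297 -0.059   0.2311] [-180.     0.     1.2] 0.06069333935096882 [ 0.1 -0.8 -1.1]
packs on bench
2705 671.4 -52.3 yaw 170.9 dim 38.0 69.7 z 47.3
2143 566.9 -54.5 yaw 10.1 dim 38.0 70.0 z 47.2
892 506.0 195.2 yaw 175.7 dim 16.6 106.6 z 43.8
1145 461.8 65.8 yaw 43.6 dim 38.9 51.7 z 47.0
rack shutters
983 531.7 -170.7 yaw 0.8 dim 2.2 169.7 z 21.6
2247 567.6 -210.3 yaw 0.7 dim 43.1 75.1 z 33.8
2209 568.8 -280.3 yaw 1.0 dim 43.4 75.4 z 33.8
2316 569.3 -350.9 yaw 0.7 dim 44.3 75.0 z 14.3
1713 479.4 -211.5 yaw 0.9 dim 43.2 75.5 z 12.3
1832 481.3 -353.1 yaw 1.0 dim 41.3 77.0 z 31.9
1531 483.0 -281.8 yaw 179.1 dim 43.7 67.3 z 12.5
149.0 [310.  246.3] [ 0.6976 -0.0565]
147.0 [314.5 212.5] [ 0.5788 -0.0532]
299.0 [356.6 185.9] [0.4629 0.0569]
```

View pics/s6.png

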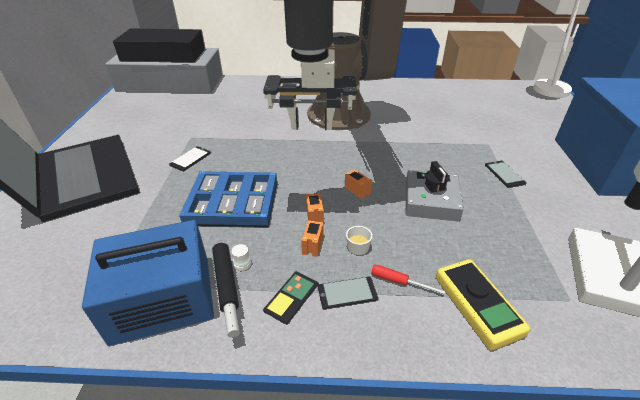

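Request:
step_arm:
  increments:
    - {"tx":35.4,"ty":1.7,"tz":-25,"ax":0,"ay":0,"az":-2.6,"claw":0.4}
    - {"tx":35.4,"ty":1.7,"tz":-25,"ax":0,"ay":0,"az":-2.6,"claw":0.4}
    - {"tx":35.4,"ty":1.7,"tz":-25,"ax":0,"ay":0,"az":-2.6,"claw":0.4}
    - {"tx":35.4,"ty":1.7,"tz":-25,"ax":0,"ay":0,"az":-2.5,"claw":0.4}
    - {"tx":0,"ty":0,"tz":-45,"ax":0,"ay":0,"az":0,"claw":0.4}
    - {"tx":0,"ty":0,"tz":-35,"ax":0,"ay":0,"az":0,"claw":0.4}
    - {"tx":0,"ty":0,"tz":-20,"ax":0,"ay":0,"az":0,"claw":0.4}
    - {"tx":0,"ty":0,"tz":-11,"ax":0,"ay":0,"az":0,"claw":0.4}
    - {"tx":0,"ty":0,"tz":0,"ax":0,"ay":0,"az":0,"claw":0.4}
    - {"tx":0,"ty":0,"tz":0,"ax":0,"ay":0,"az":0,"claw":-1}
    - {"tx":0,"ty":0,"tz":0,"ax":0,"ay":0,"az":0,"claw":-1}
    - {"tx":0,"ty":0,"tz":0,"ax":0,"ay":0,"az":0,"claw":-1}
  newtons: 30

```text
time_s: 18.1
tcp_pos: [0.6724, -0.0534, 0.0221]
eef_rot: [-180.0, -0.1, -9.3]
contact_force: [0.2, -0.0, -0.8]
gripper_width: 0.0424
```

Request:
step_arm:
  increments:
    - {"tx":0,"ty":0,"tz":0,"ax":0,"ay":0,"az":0,"claw":-1}
    - {"tx":0,"ty":0,"tz":0,"ax":0,"ay":0,"az":0,"claw":-1}
    - {"tx":0,"ty":0,"tz":0,"ax":0,"ay":0,"az":0,"claw":-1}

```text
time_s: 18.4
tcp_pos: [0.6723, -0.0533, 0.0218]
eef_rot: [-180.0, -0.1, -9.2]
contact_force: [-0.2, 0.8, 6.7]
gripper_width: 0.0376
```

Request:
step_arm:
  increments:
    - {"tx":0,"ty":0,"tz":40,"ax":0,"ay":0,"az":0,"claw":-1}
    - {"tx":0,"ty":0,"tz":40,"ax":0,"ay":0,"az":0,"claw":-1}
    - {"tx":-14.6,"ty":-42.5,"tz":0,"ax":0,"ay":0,"az":1.45,"claw":-1}
    - {"tx":-14.6,"ty":-42.5,"tz":0,"ax":0,"ay":0,"az":1.45,"claw":-1}
    - {"tx":-14.6,"ty":-42.5,"tz":0,"ax":0,"ay":0,"az":1.45,"claw":-1}
    - {"tx":-14.6,"ty":-42.5,"tz":0,"ax":0,"ay":0,"az":1.45,"claw":-1}
    - {"tx":-14.6,"ty":-42.5,"tz":0,"ax":0,"ay":0,"az":1.45,"claw":-1}
    - {"tx":-14.6,"ty":-42.5,"tz":0,"ax":0,"ay":0,"az":1.45,"claw":-1}
    - {"tx":-14.4,"ty":-42.3,"tz":0,"ax":0,"ay":0,"az":1.45,"claw":-1}
    - {"tx":0,"ty":0,"tz":0,"ax":0,"ay":0,"az":0,"claw":-1}
    - {"tx":0,"ty":0,"tz":0,"ax":0,"ay":0,"az":0,"claw":-1}
    - {"tx":0,"ty":0,"tz":0,"ax":0,"ay":0,"az":0,"claw":-1}

```text
time_s: 19.6
tcp_pos: [0.5697, -0.3501, 0.1003]
eef_rot: [-180.0, 0.0, 0.9]
contact_force: [-0.5, -0.2, -0.6]
gripper_width: 0.0376
```

```bash
cat > held.py <<'E'
# where the held pack is, from orange pixels in depth of scene and top
from plant import r, optics
from h import *
s=r.get_state();p=s["tcp_pos"];print(s["time_s"],p.round(4),s["eef_rot"].round(1),s["gripper_width"],s["contact_force"].round(1))
for n in("scene","wrist"):
    c=optics.capture(n);P=cloud(c);m=cv2.inRange(cv2.cvtColor(c["image"],cv2.COLOR_BGR2HSV),(4,140,50),(20,255,255))>0
    m&=(abs(P[...,:2]-p[:2])<.07).all(-1)&(P[...,2]>.035);q=P[m]
    if len(q)>5: print(n,len(q),"x",np.percentile(q[:,0],[1,99]).round(4),"y",np.percentile(q[:,1],[1,99]).round(4),"z",np.percentile(q[:,2],[1,99]).round(4))
E
python3 held.py
```

```text
19.6 [ 0.5697 -0.3501  0.1003] [-180.     0.     0.9] 0.037621247321852444 [-0.5 -0.2 -0.6]
scene 438 x [0.5369 0.6044] y [-0.3671 -0.3292] z [0.0808 0.1287]
wrist 9016 x [0.5364 0.6044] y [-0.398  -0.3218] z [0.0821 0.2051]
```

Request:
step_arm:
  increments:
    - {"tx":0.5,"ty":-0.5,"tz":-20,"ax":0,"ay":0,"az":0,"claw":-1}
    - {"tx":0,"ty":0,"tz":-12,"ax":0,"ay":0,"az":0,"claw":-1}
    - {"tx":0,"ty":0,"tz":-6,"ax":0,"ay":0,"az":0,"claw":-1}
    - {"tx":0,"ty":0,"tz":-5,"ax":0,"ay":0,"az":0,"claw":-1}
    - {"tx":0,"ty":0,"tz":-4,"ax":0,"ay":0,"az":0,"claw":-1}
    - {"tx":0,"ty":0,"tz":0,"ax":0,"ay":0,"az":0,"claw":-1}

```text
time_s: 20.3
tcp_pos: [0.5699, -0.3511, 0.0531]
eef_rot: [-180.0, 0.0, 0.9]
contact_force: [0.3, -0.7, -0.6]
gripper_width: 0.038
```

Request:
step_arm:
  increments:
    - {"tx":0,"ty":0,"tz":-6,"ax":0,"ay":0,"az":0,"claw":-1}
    - {"tx":0,"ty":0,"tz":-6,"ax":0,"ay":0,"az":0,"claw":-1}
    - {"tx":0,"ty":0,"tz":-5,"ax":0,"ay":0,"az":0,"claw":-1}
    - {"tx":0,"ty":0,"tz":-2,"ax":0,"ay":0,"az":0,"claw":-1}
    - {"tx":0,"ty":0,"tz":0,"ax":0,"ay":0,"az":0,"claw":-1}
    - {"tx":0,"ty":0,"tz":0,"ax":0,"ay":0,"az":0,"claw":-1}

```text
time_s: 20.9
tcp_pos: [0.5699, -0.3512, 0.0347]
eef_rot: [180.0, 0.0, 0.9]
contact_force: [-2.2, 0.6, 3.6]
gripper_width: 0.0381
```

Request:
step_arm:
  increments:
    - {"tx":0,"ty":0,"tz":1,"ax":0,"ay":0,"az":0,"claw":0.35}
    - {"tx":0,"ty":0,"tz":0,"ax":0,"ay":0,"az":0,"claw":0.35}
    - {"tx":0,"ty":0,"tz":15,"ax":0,"ay":0,"az":0,"claw":0.35}
    - {"tx":0,"ty":0,"tz":45,"ax":0,"ay":0,"az":0,"claw":0.35}
    - {"tx":0,"ty":0,"tz":40,"ax":0,"ay":0,"az":0,"claw":0.35}
    - {"tx":-13.5,"ty":41.5,"tz":20,"ax":0,"ay":0,"az":0,"claw":0.35}
    - {"tx":-13.5,"ty":41.5,"tz":20,"ax":0,"ay":0,"az":0,"claw":0.35}
    - {"tx":-13.5,"ty":41.5,"tz":20,"ax":0,"ay":0,"az":0,"claw":0.35}
    - {"tx":-13.5,"ty":41.5,"tz":20,"ax":0,"ay":0,"az":0,"claw":0.35}
    - {"tx":-13.5,"ty":41.5,"tz":20,"ax":0,"ay":0,"az":0,"claw":0.35}
    - {"tx":-13.5,"ty":41.5,"tz":0,"ax":0,"ay":0,"az":0,"claw":0.35}
    - {"tx":-13.5,"ty":41.5,"tz":0,"ax":0,"ay":0,"az":0,"claw":0.35}

```text
time_s: 22.1
tcp_pos: [0.4753, -0.0593, 0.2375]
eef_rot: [-180.0, -0.2, 0.9]
contact_force: [0.3, 1.1, 0.3]
gripper_width: 0.0592
```

Request:
step_arm:
  increments:
    - {"tx":0,"ty":0,"tz":0,"ax":0,"ay":0,"az":0,"claw":0.35}
    - {"tx":0,"ty":0,"tz":0,"ax":0,"ay":0,"az":0,"claw":0.35}

```text
time_s: 22.3
tcp_pos: [0.4756, -0.0597, 0.2369]
eef_rot: [-180.0, -0.1, 1.1]
contact_force: [-0.2, 0.1, 0.5]
gripper_width: 0.0592
```

```bash
python3 look.py; python3 - <<'E'
from h import *; from plant import optics
for n in("wrist","top"):
    c=optics.capture(n); print(n,"loaded",rects(c,.055,.066,.38,.68,-.45,-.12,60))
    if n=="top": print("knob",rects(c,.1,.125,.42,.58,.2,.33,3))
E
```

```text
22.3 [ 0.4756 -0.0597  0.2369] [-1.8e+02 -1.0e-01  1.1e+00] 0.05923197505081837 [-0.2  0.1  0.5]
packs on bench
2359 566.9 -54.4 yaw 10.3 dim 38.0 69.9 z 47.3
1061 493.2 191.0 yaw 179.9 dim 18.3 132.8 z 43.8
1909 455.2 59.6 yaw 43.5 dim 38.8 69.9 z 47.1
wrist loaded [(2789, 569.2, -349.8, 'yaw', np.float32(1.2), 'dim', 40.1, 69.9, 'z', np.float64(60.1))]
top loaded [(376, 569.1, -353.6, 'yaw', np.float32(2.0), 'dim', 39.9, 69.8, 'z', np.float64(61.2))]
knob []
```

Request:
step_arm:
  increments:
    - {"tx":22.8,"ty":1.3,"tz":-30,"ax":0,"ay":0,"az":2.3,"claw":0.35}
    - {"tx":22.8,"ty":1.3,"tz":-30,"ax":0,"ay":0,"az":2.3,"claw":0.35}
    - {"tx":22.8,"ty":1.3,"tz":-30,"ax":0,"ay":0,"az":2.3,"claw":0.35}
    - {"tx":22.8,"ty":1.3,"tz":-30,"ax":0,"ay":0,"az":2.3,"claw":0.35}
    - {"tx":0,"ty":0,"tz":-40,"ax":0,"ay":0,"az":0,"claw":0.35}
    - {"tx":0,"ty":0,"tz":-30,"ax":0,"ay":0,"az":0,"claw":0.35}
    - {"tx":0,"ty":0,"tz":-17,"ax":0,"ay":0,"az":0,"claw":0.35}
    - {"tx":0,"ty":0,"tz":-8,"ax":0,"ay":0,"az":0,"claw":0.35}
    - {"tx":0,"ty":0,"tz":0,"ax":0,"ay":0,"az":0,"claw":-1}
    - {"tx":0,"ty":0,"tz":0,"ax":0,"ay":0,"az":0,"claw":-1}
    - {"tx":0,"ty":0,"tz":0,"ax":0,"ay":0,"az":0,"claw":-1}
    - {"tx":0,"ty":0,"tz":0,"ax":0,"ay":0,"az":0,"claw":-1}

```text
time_s: 23.65
tcp_pos: [0.5677, -0.0555, 0.0218]
eef_rot: [180.0, -0.1, 10.1]
contact_force: [-0.0, 0.0, 2.3]
gripper_width: 0.0378
```

Request:
step_arm:
  increments:
    - {"tx":0,"ty":0,"tz":0,"ax":0,"ay":0,"az":0,"claw":-1}
    - {"tx":0,"ty":0,"tz":0,"ax":0,"ay":0,"az":0,"claw":-1}

```text
time_s: 23.85
tcp_pos: [0.5676, -0.0554, 0.0217]
eef_rot: [180.0, -0.1, 10.1]
contact_force: [-0.8, -0.8, 7.4]
gripper_width: 0.0375
```

Request:
step_arm:
  increments:
    - {"tx":0,"ty":0,"tz":40,"ax":0,"ay":0,"az":0,"claw":-1}
    - {"tx":0,"ty":0,"tz":40,"ax":0,"ay":0,"az":0,"claw":-1}
    - {"tx":-14.5,"ty":-37.7,"tz":0,"ax":0,"ay":0,"az":-1.53,"claw":-1}
    - {"tx":-14.5,"ty":-37.7,"tz":0,"ax":0,"ay":0,"az":-1.53,"claw":-1}
    - {"tx":-14.5,"ty":-37.7,"tz":0,"ax":0,"ay":0,"az":-1.53,"claw":-1}
    - {"tx":-14.5,"ty":-37.7,"tz":0,"ax":0,"ay":0,"az":-1.53,"claw":-1}
    - {"tx":-14.5,"ty":-37.7,"tz":0,"ax":0,"ay":0,"az":-1.53,"claw":-1}
    - {"tx":-14.5,"ty":-37.7,"tz":0,"ax":0,"ay":0,"az":-1.53,"claw":-1}
    - {"tx":0,"ty":0,"tz":0,"ax":0,"ay":0,"az":0,"claw":-1}
    - {"tx":0,"ty":0,"tz":0,"ax":0,"ay":0,"az":0,"claw":-1}
    - {"tx":0,"ty":0,"tz":0,"ax":0,"ay":0,"az":0,"claw":-1}

```text
time_s: 24.95
tcp_pos: [0.4798, -0.2812, 0.1004]
eef_rot: [-180.0, -0.0, 0.9]
contact_force: [0.3, 0.1, -1.0]
gripper_width: 0.0377
```

```bash
python3 held.py
```

```text
24.95 [ 0.4798 -0.2812  0.1004] [-180.    -0.     0.9] 0.03773488506787487 [ 0.3  0.1 -1. ]
scene 392 x [0.4471 0.5482] y [-0.3455 -0.2606] z [0.0466 0.1283]
wrist 9116 x [0.4465 0.5453] y [-0.333  -0.2523] z [0.0477 0.2052]
```

Good grip; lower into bay 1.

Request:
step_arm:
  increments:
    - {"tx":0.6,"ty":-0.4,"tz":-20,"ax":0,"ay":0,"az":0,"claw":-1}
    - {"tx":0,"ty":0,"tz":-12,"ax":0,"ay":0,"az":0,"claw":-1}
    - {"tx":0,"ty":0,"tz":-6,"ax":0,"ay":0,"az":0,"claw":-1}
    - {"tx":0,"ty":0,"tz":-5,"ax":0,"ay":0,"az":0,"claw":-1}
    - {"tx":0,"ty":0,"tz":-4,"ax":0,"ay":0,"az":0,"claw":-1}
    - {"tx":0,"ty":0,"tz":0,"ax":0,"ay":0,"az":0,"claw":-1}

```text
time_s: 25.65
tcp_pos: [0.4802, -0.282, 0.0531]
eef_rot: [-180.0, 0.0, 0.9]
contact_force: [-1.3, -0.2, -2.0]
gripper_width: 0.0383
```

Request:
step_arm:
  increments:
    - {"tx":0,"ty":0,"tz":-6,"ax":0,"ay":0,"az":0,"claw":-1}
    - {"tx":0,"ty":0,"tz":-6,"ax":0,"ay":0,"az":0,"claw":-1}
    - {"tx":0,"ty":0,"tz":-5,"ax":0,"ay":0,"az":0,"claw":-1}
    - {"tx":0,"ty":0,"tz":-2,"ax":0,"ay":0,"az":0,"claw":-1}
    - {"tx":0,"ty":0,"tz":0,"ax":0,"ay":0,"az":0,"claw":-1}
    - {"tx":0,"ty":0,"tz":0,"ax":0,"ay":0,"az":0,"claw":-1}

```text
time_s: 26.25
tcp_pos: [0.4801, -0.2821, 0.0347]
eef_rot: [180.0, 0.0, 0.9]
contact_force: [-2.5, 1.2, 4.9]
gripper_width: 0.038
```

Request:
step_arm:
  increments:
    - {"tx":0,"ty":0,"tz":1,"ax":0,"ay":0,"az":0,"claw":0.35}
    - {"tx":0,"ty":0,"tz":0,"ax":0,"ay":0,"az":0,"claw":0.35}
    - {"tx":0,"ty":0,"tz":15,"ax":0,"ay":0,"az":0,"claw":0.35}
    - {"tx":0,"ty":0,"tz":45,"ax":0,"ay":0,"az":0,"claw":0.35}
    - {"tx":0,"ty":0,"tz":40,"ax":0,"ay":0,"az":0,"claw":0.35}
    - {"tx":-8.5,"ty":37,"tz":20,"ax":0,"ay":0,"az":0,"claw":0.35}
    - {"tx":-8.5,"ty":37,"tz":20,"ax":0,"ay":0,"az":0,"claw":0.35}
    - {"tx":-8.5,"ty":37,"tz":20,"ax":0,"ay":0,"az":0,"claw":0.35}
    - {"tx":-8.5,"ty":37,"tz":20,"ax":0,"ay":0,"az":0,"claw":0.35}
    - {"tx":-8.5,"ty":37,"tz":20,"ax":0,"ay":0,"az":0,"claw":0.35}
    - {"tx":-8.5,"ty":37,"tz":0,"ax":0,"ay":0,"az":0,"claw":0.35}
    - {"tx":-8.5,"ty":37,"tz":0,"ax":0,"ay":0,"az":0,"claw":0.35}

```text
time_s: 27.45
tcp_pos: [0.4208, -0.0216, 0.2363]
eef_rot: [-179.9, -0.1, 0.9]
contact_force: [0.0, 0.8, -0.4]
gripper_width: 0.0592
```

Request:
step_arm:
  increments:
    - {"tx":0,"ty":0,"tz":0,"ax":0,"ay":0,"az":0,"claw":0.35}
    - {"tx":0,"ty":0,"tz":0,"ax":0,"ay":0,"az":0,"claw":0.35}

```text
time_s: 27.65
tcp_pos: [0.4209, -0.0223, 0.2358]
eef_rot: [-180.0, -0.1, 1.1]
contact_force: [-0.9, 0.6, 0.4]
gripper_width: 0.0594
```

```bash
python3 look.py; python3 - <<'E'
from h import *; from plant import optics
for n in("wrist","top"):
    c=optics.capture(n); print(n,"loaded",rects(c,.055,.066,.38,.68,-.45,-.12,60))
E
```

```text
27.65 [ 0.4209 -0.0223  0.2358] [-1.8e+02 -1.0e-01  1.1e+00] 0.05938477549145419 [-0.9  0.6  0.4]
packs on bench
1152 498.1 191.6 yaw 180.0 dim 16.8 123.6 z 43.9
2129 454.9 59.6 yaw 43.0 dim 38.5 69.6 z 47.2
wrist loaded [(290, 552.7, -331.7, 'yaw', np.float32(15.1), 'dim', 10.6, 40.8, 'z', np.float64(58.6)), (2541, 479.5, -281.1, 'yaw', np.float32(1.0), 'dim', 40.0, 69.4, 'z', np.float64(60.1))]
top loaded [(377, 569.4, -352.5, 'yaw', np.float32(0.1), 'dim', 39.4, 68.6, 'z', np.float64(61.3)), (391, 478.6, -284.1, 'yaw', np.float32(0.6), 'dim', 39.9, 68.6, 'z', np.float64(61.0))]
```

Request:
step_arm:
  increments:
    - {"tx":5.7,"ty":13.6,"tz":-20,"ax":0,"ay":0,"az":7,"claw":0.35}
    - {"tx":5.7,"ty":13.6,"tz":-20,"ax":0,"ay":0,"az":7,"claw":0.35}
    - {"tx":5.7,"ty":13.6,"tz":-20,"ax":0,"ay":0,"az":7,"claw":0.35}
    - {"tx":5.7,"ty":13.6,"tz":-20,"ax":0,"ay":0,"az":7,"claw":0.35}
    - {"tx":5.7,"ty":13.6,"tz":-20,"ax":0,"ay":0,"az":7,"claw":0.35}
    - {"tx":5.6,"ty":13.6,"tz":-20,"ax":0,"ay":0,"az":7,"claw":0.35}
    - {"tx":0,"ty":0,"tz":-40,"ax":0,"ay":0,"az":0,"claw":0.35}
    - {"tx":0,"ty":0,"tz":-30,"ax":0,"ay":0,"az":0,"claw":0.35}
    - {"tx":0,"ty":0,"tz":-16,"ax":0,"ay":0,"az":0,"claw":0.35}
    - {"tx":0,"ty":0,"tz":-8,"ax":0,"ay":0,"az":0,"claw":0.35}
    - {"tx":0,"ty":0,"tz":0,"ax":0,"ay":0,"az":0,"claw":0.35}

```text
time_s: 28.9
tcp_pos: [0.4546, 0.0573, 0.0205]
eef_rot: [-180.0, 0.1, 42.8]
contact_force: [-0.5, 0.5, 0.1]
gripper_width: 0.0594
```

Request:
step_arm:
  increments:
    - {"tx":0,"ty":0,"tz":0,"ax":0,"ay":0,"az":0,"claw":-1}
    - {"tx":0,"ty":0,"tz":0,"ax":0,"ay":0,"az":0,"claw":-1}
    - {"tx":0,"ty":0,"tz":0,"ax":0,"ay":0,"az":0,"claw":-1}
    - {"tx":0,"ty":0,"tz":0,"ax":0,"ay":0,"az":0,"claw":-1}
    - {"tx":0,"ty":0,"tz":0,"ax":0,"ay":0,"az":0,"claw":-1}

```text
time_s: 29.4
tcp_pos: [0.4555, 0.0588, 0.0223]
eef_rot: [180.0, -0.1, 42.9]
contact_force: [-2.6, -0.5, 7.2]
gripper_width: 0.0378
```

Request:
step_arm:
  increments:
    - {"tx":0,"ty":0,"tz":40,"ax":0,"ay":0,"az":0,"claw":-1}
    - {"tx":0,"ty":0,"tz":40,"ax":0,"ay":0,"az":0,"claw":-1}
    - {"tx":3.4,"ty":-38.6,"tz":0,"ax":0,"ay":0,"az":-6,"claw":-1}
    - {"tx":3.4,"ty":-38.6,"tz":0,"ax":0,"ay":0,"az":-6,"claw":-1}
    - {"tx":3.4,"ty":-38.6,"tz":0,"ax":0,"ay":0,"az":-6,"claw":-1}
    - {"tx":3.4,"ty":-38.6,"tz":0,"ax":0,"ay":0,"az":-6,"claw":-1}
    - {"tx":3.4,"ty":-38.6,"tz":0,"ax":0,"ay":0,"az":-6,"claw":-1}
    - {"tx":3.4,"ty":-38.6,"tz":0,"ax":0,"ay":0,"az":-6,"claw":-1}
    - {"tx":3.4,"ty":-38.6,"tz":0,"ax":0,"ay":0,"az":-6,"claw":-1}
    - {"tx":0,"ty":0,"tz":0,"ax":0,"ay":0,"az":0,"claw":-1}
    - {"tx":0,"ty":0,"tz":0,"ax":0,"ay":0,"az":0,"claw":-1}
    - {"tx":0,"ty":0,"tz":0,"ax":0,"ay":0,"az":0,"claw":-1}

```text
time_s: 30.6
tcp_pos: [0.4784, -0.2112, 0.1013]
eef_rot: [-180.0, 0.0, 1.0]
contact_force: [1.0, 0.7, -1.5]
gripper_width: 0.0375
```

```bash
python3 held.py
```

```text
30.6 [ 0.4784 -0.2112  0.1013] [-180.    0.    1.] 0.03749592161606994 [ 1.   0.7 -1.5]
scene 505 x [0.4478 0.5148] y [-0.2806 -0.1907] z [0.0396 0.1287]
wrist 10886 x [0.4457 0.514 ] y [-0.2786 -0.1828] z [0.0392 0.2061]
```

Request:
step_arm:
  increments:
    - {"tx":0.6,"ty":-0.2,"tz":-20,"ax":0,"ay":0,"az":0,"claw":-1}
    - {"tx":0,"ty":0,"tz":-12,"ax":0,"ay":0,"az":0,"claw":-1}
    - {"tx":0,"ty":0,"tz":-6,"ax":0,"ay":0,"az":0,"claw":-1}
    - {"tx":0,"ty":0,"tz":-5,"ax":0,"ay":0,"az":0,"claw":-1}
    - {"tx":0,"ty":0,"tz":-4,"ax":0,"ay":0,"az":0,"claw":-1}
    - {"tx":0,"ty":0,"tz":0,"ax":0,"ay":0,"az":0,"claw":-1}

```text
time_s: 31.3
tcp_pos: [0.4792, -0.2118, 0.0542]
eef_rot: [-180.0, 0.0, 0.9]
contact_force: [-0.4, 0.1, -1.3]
gripper_width: 0.038
```

Request:
step_arm:
  increments:
    - {"tx":0,"ty":0,"tz":-6,"ax":0,"ay":0,"az":0,"claw":-1}
    - {"tx":0,"ty":0,"tz":-6,"ax":0,"ay":0,"az":0,"claw":-1}
    - {"tx":0,"ty":0,"tz":-5,"ax":0,"ay":0,"az":0,"claw":-1}
    - {"tx":0,"ty":0,"tz":-2.5,"ax":0,"ay":0,"az":0,"claw":-1}
    - {"tx":0,"ty":0,"tz":0,"ax":0,"ay":0,"az":0,"claw":-1}
    - {"tx":0,"ty":0,"tz":0,"ax":0,"ay":0,"az":0,"claw":-1}

```text
time_s: 31.9
tcp_pos: [0.4791, -0.212, 0.0352]
eef_rot: [180.0, 0.0, 0.9]
contact_force: [-3.0, 0.7, 5.4]
gripper_width: 0.0379
```

Request:
step_arm:
  increments:
    - {"tx":0,"ty":0,"tz":1,"ax":0,"ay":0,"az":0,"claw":0.1}
    - {"tx":0,"ty":0,"tz":0,"ax":0,"ay":0,"az":0,"claw":0.1}
    - {"tx":0,"ty":0,"tz":15,"ax":0,"ay":0,"az":0,"claw":0.1}
    - {"tx":0,"ty":0,"tz":45,"ax":0,"ay":0,"az":0,"claw":0.1}
    - {"tx":0,"ty":0,"tz":45,"ax":0,"ay":0,"az":0,"claw":0.1}
    - {"tx":-6.5,"ty":43,"tz":40,"ax":0,"ay":0,"az":0,"claw":0.1}
    - {"tx":-6.5,"ty":45,"tz":40,"ax":0,"ay":0,"az":0,"claw":0.1}
    - {"tx":-6.5,"ty":45,"tz":15,"ax":0,"ay":0,"az":0,"claw":0.1}
    - {"tx":-6.5,"ty":45,"tz":0,"ax":0,"ay":0,"az":0,"claw":0.1}
    - {"tx":-6.5,"ty":45,"tz":0,"ax":0,"ay":0,"az":0,"claw":0.1}
    - {"tx":-6.5,"ty":45,"tz":0,"ax":0,"ay":0,"az":0,"claw":0.1}
    - {"tx":-6.5,"ty":45,"tz":0,"ax":0,"ay":0,"az":0,"claw":0.1}

```text
time_s: 33.1
tcp_pos: [0.4354, 0.0884, 0.2232]
eef_rot: [-180.0, -0.1, 0.9]
contact_force: [1.3, 0.3, 0.7]
gripper_width: 0.0477
```

Request:
step_arm:
  increments:
    - {"tx":-7,"ty":45,"tz":0,"ax":0,"ay":0,"az":0,"claw":0.1}
    - {"tx":-7,"ty":45,"tz":0,"ax":0,"ay":0,"az":0,"claw":0.1}
    - {"tx":0,"ty":0,"tz":0,"ax":0,"ay":0,"az":0,"claw":0.1}
    - {"tx":0,"ty":0,"tz":0,"ax":0,"ay":0,"az":0,"claw":0.1}

```text
time_s: 33.5
tcp_pos: [0.4216, 0.1776, 0.2226]
eef_rot: [180.0, 0.0, 1.1]
contact_force: [-0.5, -0.6, 1.0]
gripper_width: 0.0482
```

```bash
python3 - <<'E'
from h import *; from plant import r,optics
s=r.get_state();print(s["time_s"],s["tcp_pos"].round(4),s["eef_rot"].round(1),s["joints"].round(1))
c=optics.capture("top"); print("loaded",rects(c,.055,.066,.38,.68,-.45,-.12,60)); cv2.imwrite("pics/t7.png",cv2.resize(c["image"][130:290,170:480],None,fx=2.5,fy=2.5))
c=optics.capture("wrist"); print("bar",rects(c,.107,.12,.42,.58,.19,.33,10)); print("disc",rects(c,.082,.09,.42,.58,.19,.33,10)); print("orange",[(b[0],b[2]) for b in blobs(c,(5,170,120),(18,255,255),.048,100)])
cv2.imwrite("pics/w7.png",c["image"])
E
```

```text
33.5 [0.4216 0.1776 0.2226] [180.    0.    1.1] [ 47.6  -0.7 -24.9  -0.  -65.9  43.4]
loaded [(373, 569.0, -354.0, 'yaw', np.float32(2.3), 'dim', 40.0, 69.9, 'z', np.float64(60.9)), (390, 478.2, -214.8, 'yaw', np.float32(179.9), 'dim', 38.7, 68.8, 'z', np.float64(61.2)), (387, 478.7, -284.5, 'yaw', np.float32(1.3), 'dim', 39.1, 68.9, 'z', np.float64(61.1))]
bar [(1462, 492.8, 262.2, 'yaw', np.float32(16.9), 'dim', 16.7, 60.6, 'z', np.float64(112.0))]
disc [(1249, 497.9, 244.4, 'yaw', np.float32(16.4), 'dim', 22.6, 57.3, 'z', np.float64(86.1)), (561, 486.3, 283.7, 'yaw', np.float32(16.5), 'dim', 13.7, 48.3, 'z', np.float64(86.1))]
orange []
```

View pics/t7.png

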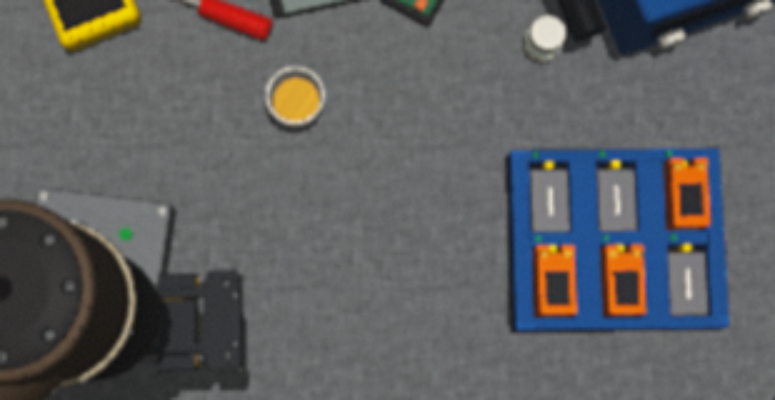

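View pics/w7.png

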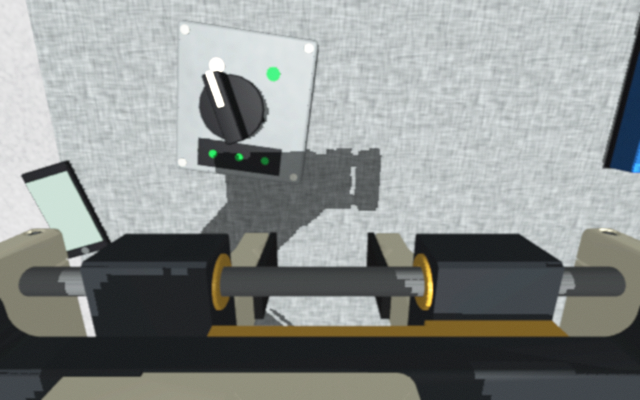

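Request:
step_arm:
  increments:
    - {"tx":23.6,"ty":28,"tz":0,"ax":0,"ay":0,"az":5.2,"claw":0.1}
    - {"tx":23.6,"ty":28,"tz":0,"ax":0,"ay":0,"az":5.2,"claw":0.1}
    - {"tx":23.6,"ty":28,"tz":0,"ax":0,"ay":0,"az":5.2,"claw":0.1}
    - {"tx":0,"ty":0,"tz":-45,"ax":0,"ay":0,"az":0,"claw":0.1}
    - {"tx":0,"ty":0,"tz":-40,"ax":0,"ay":0,"az":0,"claw":0.1}
    - {"tx":0,"ty":0,"tz":-30,"ax":0,"ay":0,"az":0,"claw":0.1}
    - {"tx":0,"ty":0,"tz":0,"ax":0,"ay":0,"az":0,"claw":0.1}
    - {"tx":0,"ty":0,"tz":0,"ax":0,"ay":0,"az":0,"claw":0.1}

```text
time_s: 34.4
tcp_pos: [0.4935, 0.2596, 0.1084]
eef_rot: [180.0, 0.0, 16.4]
contact_force: [0.7, 0.6, 0.9]
gripper_width: 0.0486
```

Request:
step_arm:
  increments:
    - {"tx":-0.6,"ty":1.2,"tz":-14,"ax":0,"ay":0,"az":0,"claw":0.1}
    - {"tx":0,"ty":0,"tz":-12,"ax":0,"ay":0,"az":0,"claw":0.1}
    - {"tx":0,"ty":0,"tz":0,"ax":0,"ay":0,"az":0,"claw":-1}
    - {"tx":0,"ty":0,"tz":0,"ax":0,"ay":0,"az":0,"claw":-1}
    - {"tx":0,"ty":0,"tz":0,"ax":0,"ay":0,"az":0,"claw":-1}
    - {"tx":0,"ty":0,"tz":0,"ax":0,"ay":0,"az":0,"claw":-1}
    - {"tx":0,"ty":0,"tz":0,"ax":0,"ay":0,"az":0,"claw":-1}
    - {"tx":0,"ty":0,"tz":0,"ax":0,"ay":0,"az":0,"claw":-1}
  newtons: 35

```text
time_s: 35.2
tcp_pos: [0.4924, 0.2621, 0.0823]
eef_rot: [-180.0, -0.0, 16.5]
contact_force: [-0.7, -0.7, 3.1]
gripper_width: 0.0158
```

Turn clockwise: 16.5° → about −50° first.

Request:
step_arm:
  increments:
    - {"tx":0,"ty":0,"tz":0,"ax":0,"ay":0,"az":-7,"claw":-1}
    - {"tx":0,"ty":0,"tz":0,"ax":0,"ay":0,"az":-7,"claw":-1}
    - {"tx":0,"ty":0,"tz":0,"ax":0,"ay":0,"az":-7,"claw":-1}
    - {"tx":0,"ty":0,"tz":0,"ax":0,"ay":0,"az":-7,"claw":-1}
    - {"tx":0,"ty":0,"tz":0,"ax":0,"ay":0,"az":-7,"claw":-1}
    - {"tx":0,"ty":0,"tz":0,"ax":0,"ay":0,"az":-7,"claw":-1}
    - {"tx":0,"ty":0,"tz":0,"ax":0,"ay":0,"az":-7,"claw":-1}
    - {"tx":0,"ty":0,"tz":0,"ax":0,"ay":0,"az":-7,"claw":-1}
    - {"tx":0,"ty":0,"tz":0,"ax":0,"ay":0,"az":-7,"claw":-1}
    - {"tx":0,"ty":0,"tz":0,"ax":0,"ay":0,"az":0,"claw":-1}
    - {"tx":0,"ty":0,"tz":0,"ax":0,"ay":0,"az":0,"claw":-1}

```text
time_s: 36.3
tcp_pos: [0.4929, 0.262, 0.0823]
eef_rot: [-179.9, -0.0, -46.4]
contact_force: [3.5, -1.2, 2.6]
gripper_width: 0.016
```

```bash
python3 - <<'E'
from plant import r
s=r.get_state();print(s["tcp_pos"],s["eef_rot"],s["moment"],s["contact_force"])
E
```

```text
[0.49292494 0.26201004 0.08230854] [-1.79928559e+02 -3.10548391e-02 -4.64041987e+01] [-0.41940407 -1.05792157  0.03564418] [ 3.47097866 -1.217082    2.62221141]
```

Request:
step_arm:
  increments:
    - {"tx":0,"ty":0,"tz":0,"ax":0,"ay":0,"az":-4,"claw":-1}
    - {"tx":0,"ty":0,"tz":0,"ax":0,"ay":0,"az":-4,"claw":-1}
    - {"tx":0,"ty":0,"tz":0,"ax":0,"ay":0,"az":0,"claw":-1}

```text
time_s: 36.6
tcp_pos: [0.4929, 0.2621, 0.0823]
eef_rot: [-179.9, -0.0, -54.5]
contact_force: [3.7, -1.4, 2.6]
gripper_width: 0.0155
```

```bash
python3 - <<'E'
from plant import r
s=r.get_state();print(s["tcp_pos"],s["eef_rot"],s["moment"],s["contact_force"])
E
```

```text
[0.49289397 0.26209831 0.08231432] [-1.79921191e+02 -1.95924858e-02 -5.44531763e+01] [-0.48733874 -1.48609936  0.04586769] [ 3.71712676 -1.36425338  2.57879643]
```

Request:
step_arm:
  increments:
    - {"tx":0,"ty":0,"tz":0,"ax":0,"ay":0,"az":-2,"claw":-1}
    - {"tx":0,"ty":0,"tz":0,"ax":0,"ay":0,"az":-2,"claw":-1}
    - {"tx":0,"ty":0,"tz":0,"ax":0,"ay":0,"az":0,"claw":-1}

```text
time_s: 36.9
tcp_pos: [0.4929, 0.2622, 0.0823]
eef_rot: [-179.9, -0.0, -58.3]
contact_force: [4.5, -1.9, 3.4]
gripper_width: 0.0157
```

```bash
python3 - <<'E'
from plant import r
s=r.get_state();print(s["tcp_pos"],s["eef_rot"],s["moment"],s["contact_force"],s["gripper_width"])
E
```

```text
[0.49289321 0.26217434 0.08228476] [-1.79916308e+02 -1.04476713e-02 -5.83394623e+01] [-0.72259031 -1.85169709  0.04958063] [ 4.50292174 -1.94310979  3.37057538] 0.015745446374232246
```

Request:
step_arm:
  increments:
    - {"tx":0,"ty":0,"tz":0,"ax":0,"ay":0,"az":-2,"claw":-1}
    - {"tx":0,"ty":0,"tz":0,"ax":0,"ay":0,"az":-2,"claw":-1}
    - {"tx":0,"ty":0,"tz":0,"ax":0,"ay":0,"az":0,"claw":-1}
    - {"tx":0,"ty":0,"tz":0,"ax":0,"ay":0,"az":0,"claw":-1}

```text
time_s: 37.3
tcp_pos: [0.493, 0.2622, 0.0823]
eef_rot: [-179.9, -0.0, -62.2]
contact_force: [6.3, -2.4, 2.8]
gripper_width: 0.0154
```

```bash
python3 - <<'E'
from plant import r, optics
from h import *
s=r.get_state();print(s["tcp_pos"],s["eef_rot"],s["moment"],s["contact_force"],s["gripper_width"])
c=optics.capture("scene"); print("disc",rects(c,.08,.09,.42,.58,.19,.33,5))
I=c["image"];u,v=map(int,px(c,(.49,.26,.1)));cv2.imwrite("pics/s8.png",cv2.resize(I[v-50:v+50,u-65:u+65],None,fx=5,fy=5))
E
```

```text
[0.49303626 0.26224396 0.08231235] [-1.79901495e+02 -1.65367680e-02 -6.22299835e+01] [-0.62154788 -2.21779584  0.58016941] [ 6.29599233 -2.43541014  2.76999279] 0.015418495434865478
disc [(131, 504.1, 260.3, 'yaw', np.float32(76.1), 'dim', 40.6, 58.7, 'z', np.float64(86.2))]
```

View pics/s8.png

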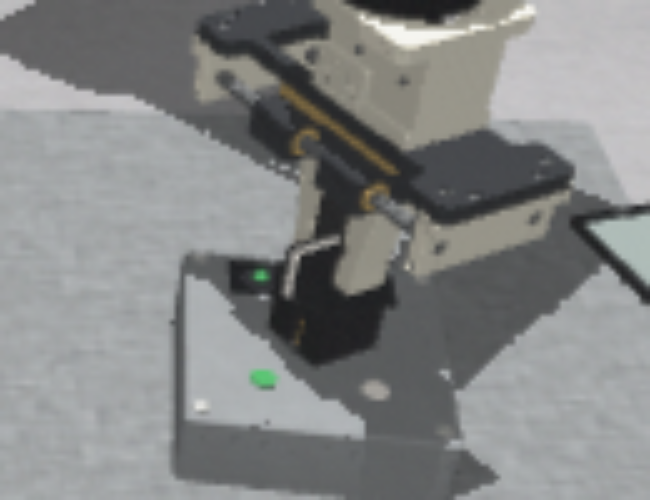

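Request:
step_arm:
  increments:
    - {"tx":0,"ty":0,"tz":0,"ax":0,"ay":0,"az":0,"claw":0.1}
    - {"tx":0,"ty":0,"tz":0,"ax":0,"ay":0,"az":0,"claw":0.1}
    - {"tx":0,"ty":0,"tz":0,"ax":0,"ay":0,"az":0,"claw":0.1}
    - {"tx":0,"ty":0,"tz":20,"ax":0,"ay":0,"az":0,"claw":0.1}
    - {"tx":0,"ty":0,"tz":45,"ax":0,"ay":0,"az":0,"claw":0.1}
    - {"tx":0,"ty":0,"tz":45,"ax":0,"ay":0,"az":8,"claw":0.1}
    - {"tx":-23,"ty":-30,"tz":30,"ax":0,"ay":0,"az":8,"claw":0.1}
    - {"tx":-24,"ty":-30,"tz":0,"ax":0,"ay":0,"az":8,"claw":0.1}
    - {"tx":-23,"ty":-30,"tz":0,"ax":0,"ay":0,"az":8,"claw":0.1}
    - {"tx":0,"ty":0,"tz":0,"ax":0,"ay":0,"az":8,"claw":0.1}
    - {"tx":0,"ty":0,"tz":0,"ax":0,"ay":0,"az":8,"claw":0.1}
    - {"tx":0,"ty":0,"tz":0,"ax":0,"ay":0,"az":8,"claw":0.1}

```text
time_s: 38.55
tcp_pos: [0.4215, 0.1715, 0.2218]
eef_rot: [-180.0, 0.0, -6.1]
contact_force: [0.3, -0.2, -0.5]
gripper_width: 0.0482
```

Request:
step_arm:
  increments:
    - {"tx":0,"ty":0,"tz":0,"ax":0,"ay":0,"az":6,"claw":0.1}
    - {"tx":0,"ty":0,"tz":0,"ax":0,"ay":0,"az":0,"claw":0.1}
    - {"tx":0,"ty":0,"tz":0,"ax":0,"ay":0,"az":0,"claw":0.1}

```text
time_s: 38.85
tcp_pos: [0.4218, 0.1717, 0.2216]
eef_rot: [180.0, 0.0, -0.6]
contact_force: [-0.3, 0.4, 0.2]
gripper_width: 0.0482
```

```bash
python3 - <<'E'
from plant import r, optics
from h import *
s=r.get_state();print(s["time_s"],s["tcp_pos"],s["eef_rot"])
c=optics.capture("wrist");print("bar",rects(c,.107,.12,.42,.58,.19,.33,10)); cv2.imwrite("pics/w9.png",c["image"][:230])
c=optics.capture("top"); print("loaded",rects(c,.055,.066,.38,.68,-.45,-.12,60)); print("tub",rects(c,.035,.045,.62,.74,.0,.12,10))
E
```

```text
38.85 [0.42184527 0.17174524 0.22159497] [ 1.79988514e+02  3.40741248e-02 -6.47966838e-01]
bar [(1434, 493.4, 262.3, 'yaw', np.float32(123.4), 'dim', 16.2, 60.1, 'z', np.float64(112.0))]
loaded [(381, 568.7, -353.3, 'yaw', np.float32(1.0), 'dim', 38.7, 70.3, 'z', np.float64(61.2)), (392, 478.4, -214.6, 'yaw', np.float32(0.7), 'dim', 39.3, 68.8, 'z', np.float64(61.2)), (395, 478.6, -284.4, 'yaw', np.float32(1.2), 'dim', 39.2, 68.9, 'z', np.float64(61.2))]
tub [(98, 673.6, 52.7, 'yaw', np.float32(74.7), 'dim', 59.6, 59.8, 'z', np.float64(40.5))]
```

View pics/w9.png

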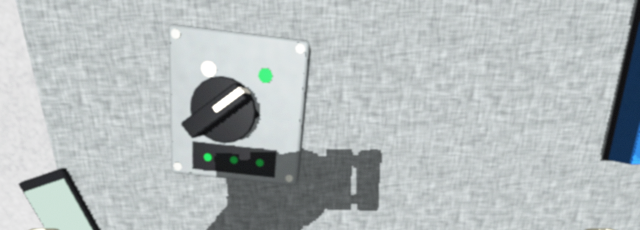

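```bash
python3 -c "
from plant import r
print(r.close_job())"
```

```text
the job is handed in; nothing more can be done
None
```

The job is done and handed in at about 39 s of robot time: the knob is home and turned to green, and all three packs are loaded. No verdict was reported.

- **Knob fit:** it went fully home on the shaft. The bar top reads 112 mm, where 113 mm is expected and the camera reads about 1 mm low.
- **Bays:** I pressed four shutters. Bays 1, 2 and 3 sank freely. Bay 0 stopped hard, so it is taken. Bays 4 and 5 were not tested, as only three packs were on the bench.
- **Packs:** the three packs are in bays 1, 2 and 3. The last top view shows all their tops at 61 mm, which is 23 mm above the rim, so they are fully down.
- **Turning the knob:** I did this last, clockwise until the turning moment jumped to 0.58 N m. The knob then rested at −56.6° (world yaw). That is 12.4° past the green dot, which matches the 11.5° of key play to within about 1°. I infer from this that the key is at its stop, since the key itself can't be seen.
- **Tub:** it is upright and in place.

**What disagreed:**
- The real fingertips stood about 31 mm higher than the reported TCP and the 19 mm overhang imply. The first grasp of the knob therefore closed above it without touching anything. Both cameras showed the offset, a shutter press confirmed it, and I allowed for it in every move after that.
- Two shutter presses peaked at 57 N at the wrist through the fingertips, under the 120 N limit.

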